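# Reload the grain analyser's shuttle, snap its covers shut and send it to be read

## Task

Clear every spent sample cassette (red lid) out of the analyser's shuttle into the blue tray, and put every fresh cassette (green lid) from the bench into the shuttle, lid up, one to a bay and flat on the bay floor. Then press all three hinged covers down until each clicks and its catch holds it shut, empty bay or not, and only after that push the shuttle along its rail to the next station, where it drops into its detent with the white pointer at the green mark. Leave the jars, beaker, scoop and marker where they are.

Things in the scene. Friction and masses are not known exactly. Their poses are not given: they have to be found in the camera images.
- cassette1: fresh sample cassette, a rigid box 75 x 45 x 40 mm (its x, y, z), about 0.18 kg, amber with a green lid; origin at the centre of its underside, z up, x along its 75 mm side (a half turn makes no difference). Lies on the bench to the right of and before the shuttle; 2 or 3 are present. Best gripped across the 45 mm sides, near its top
- cassette2: fresh sample cassette, a rigid box 75 x 45 x 40 mm (its x, y, z), about 0.18 kg, amber with a green lid; origin at the centre of its underside, z up, x along its 75 mm side (a half turn makes no difference). Lies on the bench to the right of and before the shuttle; 2 or 3 are present. Best gripped across the 45 mm sides, near its top
- cassette3: fresh sample cassette, a rigid box 75 x 45 x 40 mm (its x, y, z), about 0.18 kg, amber with a green lid; origin at the centre of its underside, z up, x along its 75 mm side (a half turn makes no difference). Lies on the bench to the right of and before the shuttle; 2 or 3 are present. Best gripped across the 45 mm sides, near its top
- spent1: spent sample cassette, the same box with a red lid, at the start in bay 1 of the shuttle; 1 or 2 of the three are present
- spent2: spent sample cassette, the same box with a red lid, at the start in bay 2 of the shuttle; 1 or 2 of the three are present
- spent3: spent sample cassette, the same box with a red lid, at the start in bay 3 of the shuttle; 1 or 2 of the three are present
- tray: blue open tray for spent cassettes, fixed to the bench left of and before the shuttle: 130 (x) x 200 (y) mm outside, walls 5 mm thick and 22 mm high, floor 5 mm thick; origin under its centre. Two cassettes lie in it side by side, 94 mm apart along its y
- bay1 (a point): centre of the floor of shuttle bay 1 (leftmost, next to the blue push plate), 40 mm above the bench, moving with the shuttle; axes: y along the rail to the left, x across it away from the robot. Inside 83 (x) x 53 (y) mm for one cassette, 75 mm side along x; rim 12 mm high; bays 82 mm apart. At x = +67 mm a catch tower 22 mm wide, top 98 mm above the bench; at x = -57 mm a hinge block, top 86 mm
- bay2 (a point): centre of the floor of shuttle bay 2 (middle), 40 mm above the bench, moving with the shuttle; axes: y along the rail to the left, x across it away from the robot. Inside 83 (x) x 53 (y) mm for one cassette, 75 mm side along x; rim 12 mm high; bays 82 mm apart. At x = +67 mm a catch tower 22 mm wide, top 98 mm above the bench; at x = -57 mm a hinge block, top 86 mm
- bay3 (a point): centre of the floor of shuttle bay 3 (rightmost), 40 mm above the bench, moving with the shuttle; axes: y along the rail to the left, x across it away from the robot. Inside 83 (x) x 53 (y) mm for one cassette, 75 mm side along x; rim 12 mm high; bays 82 mm apart. At x = +67 mm a catch tower 22 mm wide, top 98 mm above the bench; at x = -57 mm a hinge block, top 86 mm
- cover1 (a joint): angle of bay 1's cover: 0 = shut, level over the bay; grows as it opens towards the robot, to 2.1 rad at most (past upright); starts 1.6 to 2.0. A weak spring lifts it, light friction keeps it open. Push it over towards +x and down: at about 0.1 rad it meets the sprung catch, snaps through with about 8 N on the pad and is then held at 0; short of that it springs open again
- cover2 (a joint): angle of bay 2's cover: 0 = shut, level over the bay; grows as it opens towards the robot, to 2.1 rad at most (past upright); starts 1.6 to 2.0. A weak spring lifts it, light friction keeps it open. Push it over towards +x and down: at about 0.1 rad it meets the sprung catch, snaps through with about 8 N on the pad and is then held at 0; short of that it springs open again
- cover3 (a joint): angle of bay 3's cover: 0 = shut, level over the bay; grows as it opens towards the robot, to 2.1 rad at most (past upright); starts 1.6 to 2.0. A weak spring lifts it, light friction keeps it open. Push it over towards +x and down: at about 0.1 rad it meets the sprung catch, snaps through with about 8 N on the pad and is then held at 0; short of that it springs open again
- cover1_pad (a point): centre of the orange press pad on the outer face of cover 1, 78 mm from the hinge axis, which runs along the rail 55 mm before the bay's centre, 87.5 mm above the bench at the plate's mid-thickness; z: outward normal, x: from hinge to free edge. Plate: 100 mm long from the hinge plus a 12 mm nose, 64 mm wide, 5 mm thick; shut, it clears a loaded cassette by 5 mm
- cover2_pad (a point): centre of the orange press pad on the outer face of cover 2, 78 mm from the hinge axis, which runs along the rail 55 mm before the bay's centre, 87.5 mm above the bench at the plate's mid-thickness; z: outward normal, x: from hinge to free edge. Plate: 100 mm long from the hinge plus a 12 mm nose, 64 mm wide, 5 mm thick; shut, it clears a loaded cassette by 5 mm
- cover3_pad (a point): centre of the orange press pad on the outer face of cover 3, 78 mm from the hinge axis, which runs along the rail 55 mm before the bay's centre, 87.5 mm above the bench at the plate's mid-thickness; z: outward normal, x: from hinge to free edge. Plate: 100 mm long from the hinge plus a 12 mm nose, 64 mm wide, 5 mm thick; shut, it clears a loaded cassette by 5 mm
- shuttle (a joint): travel of the shuttle along its rail, m: 0 = loading station (it starts there, against an end stop and held by a detent), grows to the right (-y of the rail); 0.160 = reading station, a detent that draws it in from about 6 mm either side; the end stop is at 0.185. It takes about 11 N to push it out of a detent and 1 N to slide it. It can be pushed back
- push_plate (a point): centre of the top edge of the blue push plate at the shuttle's left end, 97 mm above the bench; the plate is upright, 80 mm wide (across the rail, x), 14 mm thick (along the rail, y), 58 mm high from the shuttle deck (39 mm above the bench). Push its left face; 32 mm is clear between it and the rim of bay 1
- read_mark (a point): green mark on the near edge of the fixed base, 22 mm above the bench; the white pointer (middle of the shuttle's near edge) stands above it at the reading station (black mark: loading station). Both repeated on the far edge. The base is 160 x 530 x 22 mm. At its right end a reader head 90 mm wide hangs over it, underside 114 mm above the bench, centred 83 mm to the right of the mark
- jar1: bystander: glass jar with black cap, 64 mm wide, 85 mm high, origin under its centre
- jar2: bystander: jar as jar1
- beaker: bystander: glass beaker 70 mm wide, 90 mm high, beyond the rail, origin under its centre
- scoop: bystander: steel spoon 170 mm long lying on the bench
- marker: bystander: blue marker pen 120 mm long, 16 mm thick, lying on the bench
Things that resemble listed ones, but are neither listed nor needed, are in the scene too. What is shaped like the cassette3 but black or grey is not meant.

How it is judged:
By the outcome, as a careful person would: the job done as asked, in the order asked, and still so for the second after the job is handed in, with the robot touching nothing.
Of cassette1, cassette2, cassette3 only 2 to 3 are there at a start; the rules pass over those that are not, and their reading is None.
Of spent1, spent2, spent3 only 1 to 2 are there at a start; the rules pass over those that are not, and their reading is None.
At some moment in a run one of cassette1, cassette2, cassette3 may be knocked a few centimetres aside while the robot is not near it.
Once in a run the grip may slacken for a moment while it holds something.
It also fails if it takes over 210 s, if anything falls off the work surface, if the arm or the gripper's body presses on something with over 40 N, if the wrist force passes 120 N, or if a joint passes its speed limit or range.

## Robot

A 6-joint arm with a two-finger parallel gripper is mounted at the origin on the work surface. World frame = base frame: x ahead of the robot, y to its left, z up, the work surface at z = 0. Lengths are in m, angles in degrees, forces in N, time in s.
With the tool pointing down it reaches from about 0.325 to 0.9 m from the base axis. Payload 6.1 kg.
Tool frame: the origin (TCP) lies at the very end of the fingers, on their centre line; the grasp point (between the pads) lies behind it (r.hold_point_z is the z of the grasp point in the tool frame, in m); z points along the fingers, y is the direction in which the jaws open and shut (so a half turn about z gives the same grasp; the last joint's range is limited). The gripper opens to 87 mm and grips with 3 to 60 N. Pads are 19 mm wide; open, the fingers measure 117 mm over their backs; the gripper's body (75 mm by 190 mm) begins 51 mm behind the grasp point.
Start: joints at [65.197, 12.628, 87.462, -0, 79.91, -7.225], TCP at [0.189, 0.596, 0.223] pointing down, gripper open.
Joint ranges: [-170.65, 170.65], [-52.31, 119.04], [5.05, 147.46], [-71.25, 251.25], [11.57, 151.72], [-153.62, 153.62]. Speed limits (degrees/s): [147.25, 147.25, 172.46, 180, 180, 180].

## Interface

Orientations are given as a 3x3 rotation matrix whose columns are the frame's x, y, z axes.
In Python, from rig import r, eyes, job gives the robot as it stands.
- The arm moves only by the shell command python3 -m jog 'ROWS'. ROWS is JSON, a list of rows, each a list of 3 entries, a list of its own where there are three numbers: the shift along the tool's x, y, z in cm, then the turn, a rotation vector about the tool's x, y, z in rad, then the opening, from -1 (shut) to 1 (fully open). A call has 1 to 12 rows; each row is the pose to reach, as a shift and turn from the pose commanded when the call began, along the tool's axes at that moment; what a row does not reach only later rows make up. A row lasts 1/10 s, in which the tool goes at most 50 mm and 8.59 degrees, less where a joint would pass 70% of its speed; a pose out of reach is approached as far as the arm can. A call with a gripper value outside its range is refused whole. The fingers move at their own pace and stop on an object; the grip force is fixed at half the most. Time passes only in rows, so rows that repeat a pose let the fingers close. It gives the time, the measured TCP pose, the force and the opening at its end, in the units of the state.
- r.get_obs(): the state, without advancing time (a new reading comes with each control period).
- eyes.capture(name): name is "side" or "top"; returns a dict with "pixels" (400x640x3 uint8, red, green, blue), "camera_matrix" (3x3 intrinsics, pixels), "pose" (4x4, takes a point from camera to world coordinates). Camera axes: x right, y down, z forward; pixel columns grow to the right and rows downward; lengths in m; the calibration is good to about 2 mm. A picture is of the moment at which its call begins. There is no depth.
- job.job_done(): hands the job in, once; it reports no verdict.
The state is a dict: "clock": time; "joint_positions": joint angles; "qd": joint speeds; "joint_efforts": joint torques, N m; "eef_pos": TCP position; "tcp_rot": TCP orientation; "contact_force": force on the tool from outside, world axes, zero at the start; "moment": the same for the moment, N m; "grip_width": finger opening in m.
Only numpy, scipy, OpenCV 4.12 (cv2) and the standard library are available. Lean on these libraries where they do the work, as an engineer would, in place of code of your own. Each camera call takes 0.05 s, during which the arm holds its last target. There are 200 camera calls.

## Working session

There is one attempt and no reset: what is moved stays moved. The work goes in short steps, Python scripts to look and compute and a shell command to move; the robot and the scene stay as the last step left them, time stands still between calls to the robot, and variables do not carry over. Pictures are saved under pics/ and viewed, and the job is handed in when it is done.

```bash
ls; mkdir -p pics; python3 - <<'E'
from rig import r,eyes,job
import cv2,numpy as np
for n in("top","side"):
    c=eyes.capture(n); cv2.imwrite(f"pics/{n}0.png",c["pixels"][:,:,::-1]); print(n,c["camera_matrix"].round(1).tolist(),c["pose"].round(3).tolist())
o=r.get_obs(); print(o["clock"],o["eef_pos"],np.round(o["tcp_rot"],3).tolist(),o["grip_width"],r.hold_point_z)
E
```

```text
pics
top [[422.9, 0.0, 323.9], [0.0, 422.9, 197.9], [0.0, 0.0, 1.0]] [[-0.021, -0.976, 0.215, 0.257], [-1.0, 0.021, -0.001, -0.039], [-0.003, -0.215, -0.977, 1.466], [0.0, 0.0, 0.0, 1.0]]
side [[455.0, 0.0, 321.3], [0.0, 455.0, 196.4], [0.0, 0.0, 1.0]] [[-0.974, -0.177, 0.14, 0.362], [-0.225, 0.715, -0.662, 0.738], [0.018, -0.677, -0.736, 0.951], [0.0, 0.0, 0.0, 1.0]]
0.1 [0.18850197 0.59530747 0.22152788] [[-0.953, 0.302, -0.001], [0.302, 0.953, -0.002], [0.0, -0.002, -1.0]] 0.08681500902099927 -0.0187
```

View pics/top0.png

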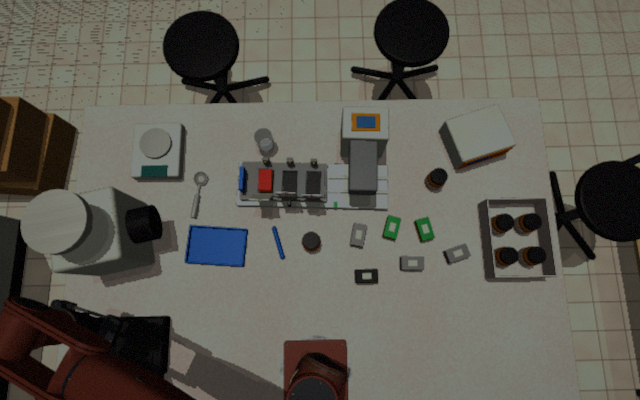

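View pics/side0.png

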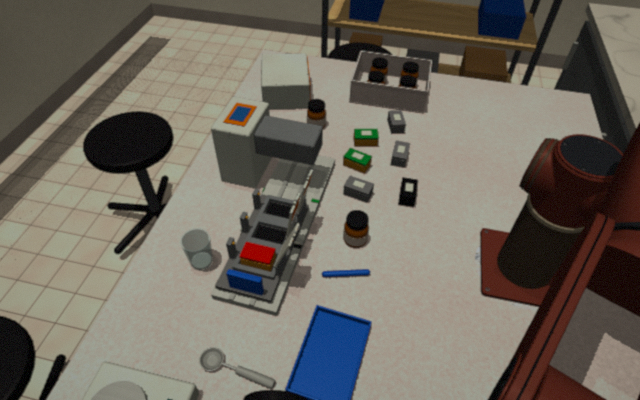

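The top picture shows a red lid in bay 1 (265,180), fresh green lids at (392,228) and (424,230), and the tray at (217,246). The push plate is at (242,180) and the covers stand open on the near side.

```bash
cat > h.py <<'E'
from rig import r,eyes,job
import cv2,numpy as np
def ray(c,uv,z):
    K,T=c["camera_matrix"],c["pose"]; uv=np.atleast_2d(np.asarray(uv,float))
    d=(np.linalg.inv(K)@np.c_[uv,np.ones(len(uv))].T).T@T[:3,:3].T
    o=T[:3,3]; return (o+d*((z-o[2])/d[:,2])[:,None])[:,:2]
def proj(c,p):
    T=np.linalg.inv(c["pose"]); q=c["camera_matrix"]@(T[:3,:3]@np.asarray(p,float)+T[:3,3]); return q[:2]/q[2]
H={"red":[((0,150,60),(8,255,255)),((172,150,60),(180,255,255))],"green":[((48,120,40),(80,255,255))],"blue":[((105,150,50),(125,255,255))]}
def find(c,col,z,amin=20,box=None):
    h=cv2.cvtColor(c["pixels"],cv2.COLOR_RGB2HSV); m=sum(cv2.inRange(h,a,b) for a,b in H[col])
    out=[]
    for k in cv2.findContours(m,cv2.RETR_EXTERNAL,cv2.CHAIN_APPROX_NONE)[0]:
        if cv2.contourArea(k)<amin: continue
        w=ray(c,k[:,0,:],z); (cx,cy),(a,b),t=cv2.minAreaRect((w*1000).astype(np.float32))
        if a<b:a,b,t=b,a,t+90
        out.append((k[:,0].mean(0).round().astype(int).tolist(),round(cx),round(cy),round(a),round(b),round((t+90)%180-90)))
    return out
def save(c,name,box=None,s=1):
    p=c["pixels"][:,:,::-1]
    if box: p=p[box[1]:box[3],box[0]:box[2]]
    cv2.imwrite(f"pics/{name}.png",cv2.resize(p,None,fx=s,fy=s,interpolation=cv2.INTER_CUBIC))
E
python3 - <<'E'
from h import *
for n in("top","side"):
    c=eyes.capture(n)
    for col,z in(("red",.08),("green",.04),("green",.022),("blue",.022),("blue",.097)):
        print(n,col,z)
        for f in find(c,col,z,4): print("  ",f)
    save(c,n+"1",(220,120,460,290) if n=="top" else (190,90,440,320),3 if n=="top" else 2.5)
E
```

```text
top red 0.08
   ([50, 397], -41, 806, 21, 7, 76)
   ([287, 396], -53, 84, 15, 4, -15)
   ([120, 391], -26, 594, 25, 9, 89)
   ([346, 393], -45, -94, 37, 9, -2)
   ([65, 372], 33, 768, 26, 12, -31)
   ([290, 368], 18, 68, 106, 43, 0)
   ([302, 355], 66, 38, 21, 6, -47)
   ([67, 356], 79, 767, 25, 18, -83)
   ([319, 348], 86, -11, 186, 59, 77)
   ([73, 341], 122, 753, 85, 8, 63)
   ([57, 332], 151, 806, 24, 5, 65)
   ([56, 337], 134, 809, 194, 8, 63)
   ([6, 330], 152, 972, 103, 54, -21)
   ([37, 320], 187, 875, 121, 7, 62)
   ([18, 315], 202, 935, 69, 4, 62)
   ([11, 305], 234, 962, 17, 6, 59)
   ([265, 179], 631, 158, 74, 44, -1)
top green 0.04
   ([425, 229], 457, -381, 73, 44, 14)
   ([391, 227], 465, -268, 73, 43, -17)
   ([335, 205], 548, -79, 18, 7, -2)
top green 0.022
   ([425, 229], 459, -385, 74, 44, 14)
   ([391, 227], 468, -271, 74, 44, -17)
   ([335, 205], 551, -79, 18, 7, -2)
top blue 0.022
   ([278, 242], 424, 119, 112, 12, 16)
   ([213, 247], 418, 331, 199, 128, 85)
   ([241, 178], 654, 250, 81, 14, -3)
   ([366, 121], 855, -199, 63, 39, 89)
top blue 0.097
   ([278, 242
[... 686 characters left out ...]
401, 75, 8, 66)
side green 0.04
   ([315, 200], 547, -64, 17, 7, -1)
   ([357, 156], 467, -264, 73, 45, -18)
   ([366, 134], 459, -376, 71, 44, 14)
side green 0.022
   ([315, 200], 551, -80, 18, 7, -1)
   ([357, 156], 469, -284, 74, 46, -18)
   ([366, 134], 461, -398, 72, 45, 14)
side blue 0.022
   ([329, 356], 418, 337, 200, 128, 85)
   ([345, 273], 425, 131, 109, 14, 17)
   ([245, 282], 656, 209, 95, 45, -2)
   ([239, 114], 884, -399, 66, 41, 84)
   ([505, 7], -7, -1453, 177, 175, 1)
side blue 0.097
   ([329, 356], 414, 369, 184, 118, 85)
   ([345, 273], 420, 180, 101, 13, 17)
   ([245, 282], 632, 252, 87, 41, -2)
   ([239, 114], 842, -307, 61, 38, 84)
   ([505, 7], 23, -1276, 163, 161, 1)
```

View pics/top1.png

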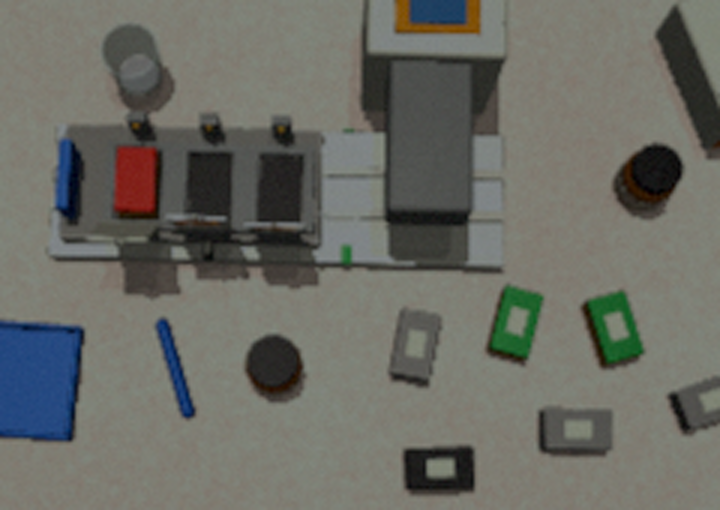

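View pics/side1.png

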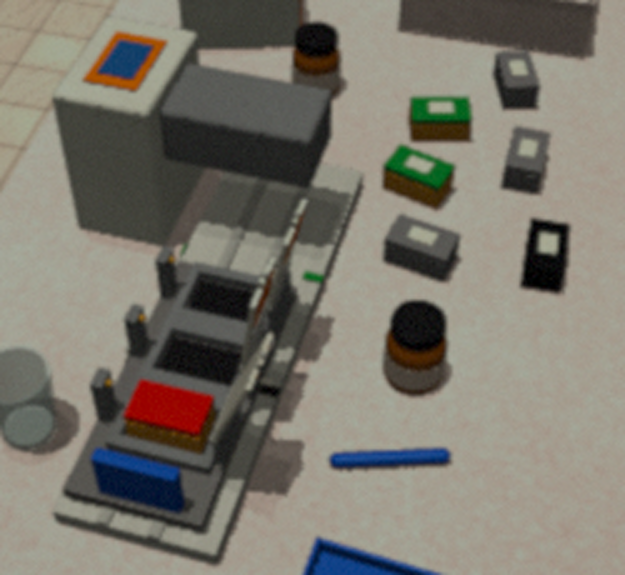

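```bash
cat >> h.py <<'E'
def go(x,y,z,yaw):  # yaw: world angle (deg) of the jaw axis; tool down
    o=r.get_obs(); R=np.array(o["tcp_rot"]); d=R.T@(np.array([x,y,z])-o["eef_pos"])*100
    t=np.radians(yaw); Y=np.array([np.cos(t),np.sin(t),0]); Y=Y if Y@R[:,1]>0 else -Y; Z=np.array([0,0,-1.]); G=np.c_[np.cross(Y,Z),Y,Z]
    print("shift cm",d.round(2),"turn",cv2.Rodrigues(R.T@G)[0].ravel().round(3),"rows",int(np.ceil(np.linalg.norm(d)/5)),"q6",round(o["joint_positions"][5]),"t",round(o["clock"],1))
E
python3 -c "
from h import *
go(.6315,.1605,.26,88)"
```

```text
shift cm [-55.36 -28.1   -3.79] turn [-0.001 -0.    -0.272] rows 13 q6 -7 t 0.2
```

```bash
python3 -m jog '[[[0,0,-3.8],[0,0,0],0.5],[[-55.4,-28.1,-3.8],[0,0,-0.272],0.5],[[-55.4,-28.1,-3.8],[0,0,-0.272],0.5],[[-55.4,-28.1,-3.8],[0,0,-0.272],0.5],[[-55.4,-28.1,-3.8],[0,0,-0.272],0.5],[[-55.4,-28.1,-3.8],[0,0,-0.272],0.5],[[-55.4,-28.1,-3.8],[0,0,-0.272],0.5],[[-55.4,-28.1,-3.8],[0,0,-0.272],0.5],[[-55.4,-28.1,-3.8],[0,0,-0.272],0.5],[[-55.4,-28.1,-3.8],[0,0,-0.272],0.5],[[-55.4,-28.1,-3.8],[0,0,-0.272],0.5],[[-55.4,-28.1,-3.8],[0,0,-0.272],0.5]]'
python3 -c "
from h import *
go(.6315,.1605,.26,88)"
```

```text
clock: 1.4
eef_pos: [0.5811, 0.2101, 0.2604]
tcp_rot: [[-0.999, 0.035, -0.0], [0.035, 0.999, 0.0], [0.0, 0.0, -1.0]]
contact_force: [0.7, 0.6, -0.2]
grip_width: 0.0651
shift cm [-5.21 -4.78  0.04] turn [ 0. -0. -0.] rows 2 q6 -75 t 1.4
```

```bash
python3 -m jog '[[[-5.2,-4.8,0],[0,0,0],0.5],[[-5.2,-4.8,0],[0,0,0],0.5],[[-5.2,-4.8,0],[0,0,0],0.5],[[-5.2,-4.8,4],[0,0,0],0.5],[[-5.2,-4.8,8],[0,0,0],0.5],[[-5.2,-4.8,12],[0,0,0],0.5],[[-5.2,-4.8,15],[0,0,0],0.5],[[-5.2,-4.8,15],[0,0,0],0.5]]'
python3 -c "
from h import *
go(.6315,.1605,.06,88)
c=eyes.capture('side');save(c,'side2',(190,140,350,310),3.5)
c=eyes.capture('top');save(c,'top2',(220,120,350,220),5)"
```

```text
clock: 2.2
eef_pos: [0.625, 0.1631, 0.1047]
tcp_rot: [[-0.999, 0.033, -0.011], [0.033, 0.999, -0.001], [0.011, -0.001, -1.0]]
contact_force: [-1.6, -0.9, 0.1]
grip_width: 0.0648
shift cm [-0.71 -0.23  4.46] turn [-0.001 -0.011  0.002] rows 1 q6 -80 t 2.2
```

View pics/side2.png

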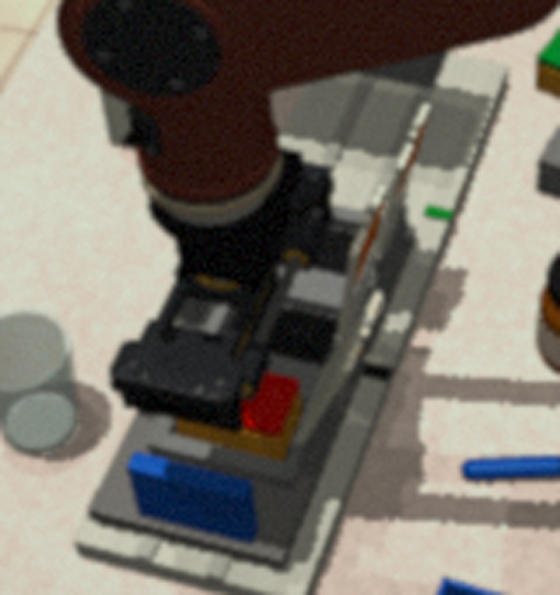

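View pics/top2.png

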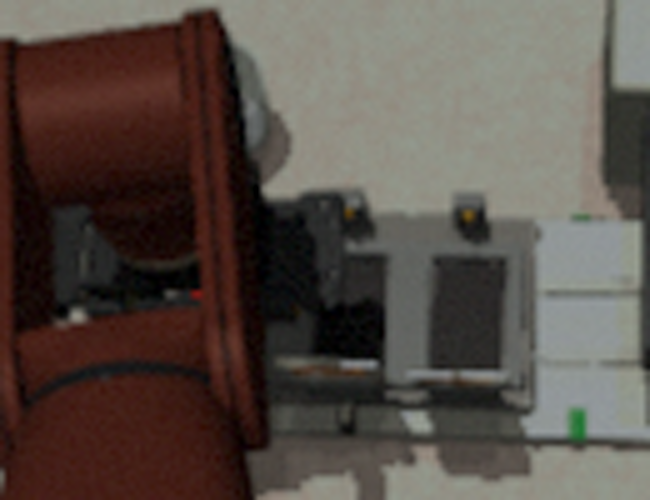

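The side view shows the gripper over bay 1 with red visible between the fingers and the covers clear of the body. Settle, then descend and grip.

```bash
python3 -m jog '[[[0,0,0],[0,0,0],0.5],[[0,0,0],[0,0,0],0.5],[[0,0,0],[0,0,0],0.5]]'
python3 -c "
from h import *
go(.6315,.1605,.058,88)"
```

```text
clock: 2.6
eef_pos: [0.6314, 0.1623, 0.1127]
tcp_rot: [[-0.999, 0.035, 0.003], [0.035, 0.999, 0.0], [-0.003, 0.001, -1.0]]
contact_force: [-0.3, 0.3, -0.5]
grip_width: 0.0655
shift cm [ 0.   -0.18  5.47] turn [0.001 0.003 0.   ] rows 2 q6 -81 t 2.6
```

```bash
python3 -m jog '[[[0,-0.1,2],[0,0,0],0.5],[[0,-0.1,4],[0,0,0],0.5],[[0,-0.1,5.4],[0,0,0],0.5],[[0,-0.1,5.4],[0,0,0],0.5],[[0,-0.1,5.4],[0,0,0],0.5],[[0,-0.1,5.4],[0,0,0],-1],[[0,-0.1,5.4],[0,0,0],-1],[[0,-0.1,5.4],[0,0,0],-1],[[0,-0.1,5.4],[0,0,0],-1],[[0,-0.1,5.4],[0,0,0],-1],[[0,-0.1,5.4],[0,0,0],-1]]'
```

```text
clock: 3.7
eef_pos: [0.6306, 0.161, 0.0572]
tcp_rot: [[-0.999, 0.035, 0.001], [0.035, 0.999, 0.0], [-0.001, 0.0, -1.0]]
contact_force: [-0.9, -0.6, 4.4]
grip_width: 0.0449
```

```bash
python3 -m jog '[[[0,0,-3],[0,0,0],-1],[[0,0,-7],[0,0,0],-1],[[0,0,-11],[0,0,0],-1],[[0,0,-15],[0,0,0],-1],[[0,4,-15],[0,0,0],-1],[[0,9,-15],[0,0,0],-1],[[0,13,-15],[0,0,0],-1],[[4,16.6,-15],[0,0,0.05],-1],[[9,16.6,-15],[0,0,0.05],-1],[[14,16.6,-15],[0,0,0.05],-1],[[18,16.6,-15],[0,0,0.05],-1],[[22,16.6,-15],[0,0,0.05],-1]]'
python3 -m jog '[[[0,0,0],[0,0,0],-1],[[0,0,0],[0,0,0],-1],[[0,0,0],[0,0,0],-1]]'
python3 -c "
from h import *
go(.416,.334,.026,85)
c=eyes.capture('side');save(c,'side3',(190,140,450,400),2.2)"
```

```text
clock: 4.9
eef_pos: [0.4133, 0.3344, 0.2054]
tcp_rot: [[-0.996, 0.084, -0.002], [0.084, 0.996, -0.001], [0.002, -0.001, -1.0]]
contact_force: [-0.0, -0.1, -2.0]
grip_width: 0.0448
clock: 5.2
eef_pos: [0.417, 0.3346, 0.2066]
tcp_rot: [[-0.996, 0.085, 0.001], [0.085, 0.996, 0.0], [-0.001, 0.0, -1.0]]
contact_force: [-0.0, -0.5, -1.9]
grip_width: 0.0449
shift cm [ 0.11 -0.07 18.06] turn [0.    0.001 0.002] rows 4 q6 -55 t 5.2
```

View pics/side3.png

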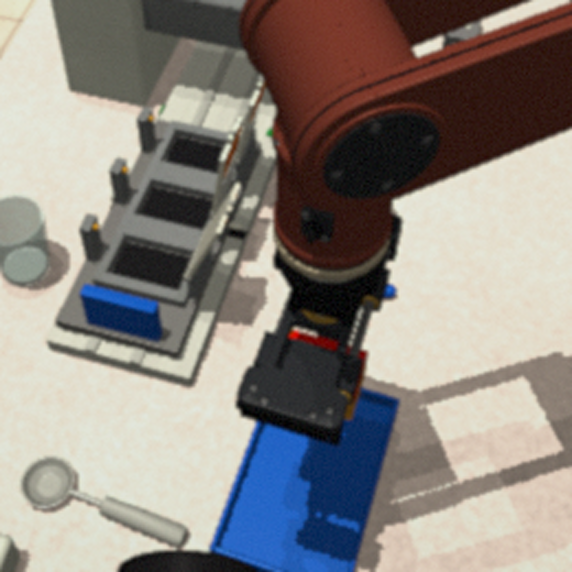

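The shuttle is empty and the spent cassette hangs over the tray. Lower and release.

```bash
python3 -m jog '[[[0,0,4],[0,0,0],-1],[[0,0,8],[0,0,0],-1],[[0,0,12],[0,0,0],-1],[[0,0,15],[0,0,0],-1],[[0,0,17],[0,0,0],-1],[[0,0,18],[0,0,0],-1],[[0,0,18.3],[0,0,0],-1],[[0,0,18.3],[0,0,0],-1],[[0,0,18.3],[0,0,0],-1],[[0,0,18.3],[0,0,0],0.5],[[0,0,18.3],[0,0,0],0.5],[[0,0,18.3],[0,0,0],0.5]]'
python3 -m jog '[[[0,0,0],[0,0,0],0.5],[[0,0,-2],[0,0,0],0.5],[[0,0,-6],[0,0,0],0.5],[[0,0,-10],[0,0,0],0.5],[[0,0,-14],[0,0,0],0.5],[[0,0,-18],[0,0,0],0.5],[[0,0,-18],[0,0,0],0.5],[[0,0,-18],[0,0,0],0.5]]'
python3 -c "
from h import *
go(.466,-.266,.20,73)
go(.466,-.266,.20,-107)"
```

```text
clock: 6.45
eef_pos: [0.4167, 0.3349, 0.0244]
tcp_rot: [[-0.996, 0.085, 0.001], [0.085, 0.996, 0.001], [-0.001, 0.001, -1.0]]
contact_force: [0.6, -0.2, 0.0]
grip_width: 0.0604
clock: 7.25
eef_pos: [0.4168, 0.335, 0.2049]
tcp_rot: [[-0.996, 0.085, 0.003], [0.085, 0.996, 0.002], [-0.003, 0.002, -1.0]]
contact_force: [-0.7, -0.2, -0.9]
grip_width: 0.0651
shift cm [ -9.99 -59.47   0.41] turn [0.002 0.002 0.212] rows 13 q6 -55 t 7.2
shift cm [ -9.99 -59.47   0.41] turn [0.002 0.002 0.212] rows 13 q6 -55 t 7.2
```

```bash
python3 -m jog '[[[-1,-5,0],[0,0,0],0.5],[[-1.6,-10,0],[0,0,0],0.5],[[-2.5,-15,0],[0,0,0],0.5],[[-3.3,-20,0],[0,0,0],0.5],[[-4.2,-25,0],[0,0,0.05],0.5],[[-5,-30,0],[0,0,0.1],0.5],[[-5.9,-35,0],[0,0,0.15],0.5],[[-6.7,-40,0],[0,0,0.21],0.5],[[-7.5,-45,0],[0,0,0.21],0.5],[[-8.4,-50,0],[0,0,0.21],0.5],[[-9.2,-55,0],[0,0,0.21],0.5],[[-10,-59.5,0],[0,0,0.21],0.5]]'
python3 -m jog '[[[0,0,0],[0,0,0],0.5],[[0,0,4],[0,0,0],0.5],[[0,0,8],[0,0,0],0.5],[[0,0,11],[0,0,0],0.5],[[0,0,11],[0,0,0],0.5],[[0,0,11],[0,0,0],0.5],[[0,0,11],[0,0,0],0.5]]'
python3 -c "
from h import *
for n in('top','side'):
    c=eyes.capture(n); print(n,find(c,'green',.04,8)); print([f for f in find(c,'red',.045,60) if 380<f[1]<450])
    save(c,n+'4',(180,100,460,290) if n=='top' else (240,90,440,400),2.6 if n=='top' else 1.9)
go(.466,-.266,.02,73)"
```

```text
clock: 8.45
eef_pos: [0.4637, -0.2648, 0.2013]
tcp_rot: [[-0.957, 0.291, -0.003], [0.291, 0.957, 0.002], [0.003, 0.001, -1.0]]
contact_force: [1.3, 0.1, 0.5]
grip_width: 0.065
clock: 9.15
eef_pos: [0.4661, -0.2638, 0.0952]
tcp_rot: [[-0.957, 0.29, 0.002], [0.29, 0.957, -0.001], [-0.002, -0.001, -1.0]]
contact_force: [0.7, -0.5, 0.1]
grip_width: 0.0651
top [([430, 235], 434, -399, 41, 20, -32), ([391, 233], 445, -262, 44, 21, 68), ([389, 220], 493, -260, 21, 10, -3)]
[([214, 245], 418, 332, 74, 44, -5), ([422, 240], 422, -370, 279, 10, -36), ([419, 236], 435, -362, 266, 11, -36)]
side [([357, 157], 467, -265, 72, 45, -17), ([372, 135], 444, -380, 44, 40, -76)]
[([330, 350], 419, 337, 74, 45, -4)]
shift cm [ 0.01 -0.18  7.57] turn [-0.001  0.003  0.002] rows 2 q6 -111 t 9.2
```

View pics/side4.png

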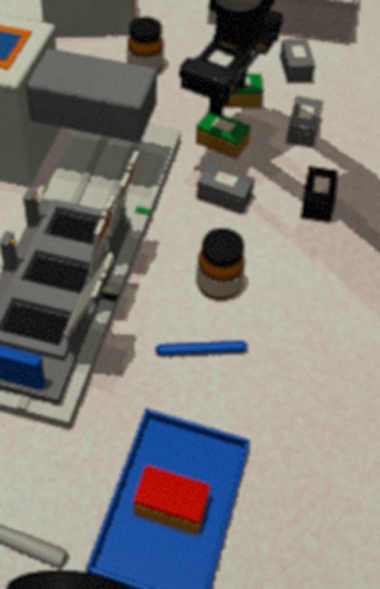

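View pics/top4.png

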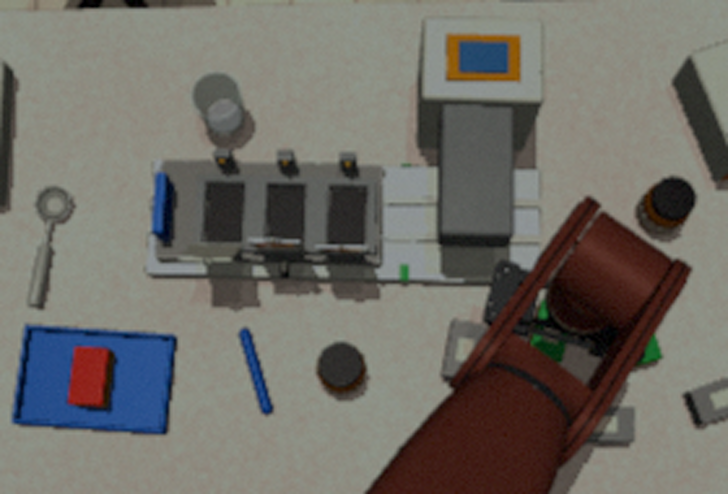

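Spent cassette sits flat in the tray (side crop 173,500); the gripper is over fresh A. Grip it and lift.

```bash
python3 -m jog '[[[0,-0.2,3],[0,0,0],0.5],[[0,-0.2,6],[0,0,0],0.5],[[0,-0.2,7.7],[0,0,0],0.5],[[0,-0.2,7.7],[0,0,0],0.5],[[0,-0.2,7.7],[0,0,0],0.5],[[0,-0.2,7.7],[0,0,0],-1],[[0,-0.2,7.7],[0,0,0],-1],[[0,-0.2,7.7],[0,0,0],-1],[[0,-0.2,7.7],[0,0,0],-1],[[0,-0.2,7.7],[0,0,0],-1],[[0,-0.2,7.7],[0,0,0],-1]]'
python3 -m jog '[[[0,0,-4],[0,0,0],-1],[[0,0,-8],[0,0,0],-1],[[0,0,-12],[0,0,0],-1],[[0,0,-16],[0,0,0],-1],[[0,0,-20],[0,0,0],-1],[[0,0,-24],[0,0,0],-1],[[0,0,-24],[0,0,0],-1],[[0,0,-24],[0,0,0],-1]]'
python3 -c "
from h import *
go(.6285,.0785,.26,88)"
```

```text
clock: 10.35
eef_pos: [0.4651, -0.2659, 0.0176]
tcp_rot: [[-0.957, 0.291, 0.001], [0.291, 0.957, -0.001], [-0.001, -0.001, -1.0]]
contact_force: [-1.3, 0.9, 6.1]
grip_width: 0.0447
clock: 11.15
eef_pos: [0.4647, -0.2654, 0.2571]
tcp_rot: [[-0.957, 0.291, 0.001], [0.291, 0.957, -0.001], [-0.001, -0.0, -1.0]]
contact_force: [0.3, 1.0, -1.7]
grip_width: 0.0448
shift cm [-5.68 37.66 -0.3 ] turn [-0.001  0.001 -0.26 ] rows 8 q6 -111 t 11.2
```

```bash
python3 -m jog '[[[1.5,4.8,0],[0,0,0],-1],[[3,9.6,0],[0,0,0],-1],[[4.5,14.4,0],[0,0,0],-1],[[6,19.2,0],[0,0,0],-1],[[7.5,24,0],[0,0,0],-1],[[9,28.8,0],[0,0,-0.1],-1],[[10,32.9,0],[0,0,-0.2],-1],[[6,34.1,0],[0,0,-0.26],-1],[[2,35.3,0],[0,0,-0.26],-1],[[-2,36.5,0],[0,0,-0.26],-1],[[-5.7,37.7,0],[0,0,-0.26],-1],[[-5.7,37.7,0],[0,0,-0.26],-1]]'
python3 -m jog '[[[0,0,0],[0,0,0],-1],[[0,0,0],[0,0,0],-1],[[0,0,0],[0,0,0],-1]]'
python3 -c "
from h import *
go(.6285,.0785,.06,88)
for n in('top','side'):
    c=eyes.capture(n); print(n,[f for f in find(c,'green',.285,8)])
    save(c,n+'5',(200,100,440,290) if n=='top' else (190,90,440,300),2.6)"
```

```text
clock: 12.35
eef_pos: [0.6299, 0.0786, 0.2502]
tcp_rot: [[-0.999, 0.035, -0.007], [0.035, 0.999, -0.0], [0.007, -0.0, -1.0]]
contact_force: [-2.3, -0.6, -2.3]
grip_width: 0.0448
clock: 12.65
eef_pos: [0.6275, 0.079, 0.2565]
tcp_rot: [[-0.999, 0.035, -0.0], [0.035, 0.999, 0.0], [0.0, 0.0, -1.0]]
contact_force: [-0.5, -0.2, -0.4]
grip_width: 0.0449
shift cm [-0.12 -0.04 19.65] turn [ 0. -0.  0.] rows 4 q6 -88 t 12.7
top [([425, 229], 422, -322, 61, 36, 14), ([280, 171], 600, 83, 26, 18, 89)]
side [([274, 170], 603, 89, 46, 25, 89), ([366, 134], 433, -77, 52, 32, 14)]
```

View pics/side5.png

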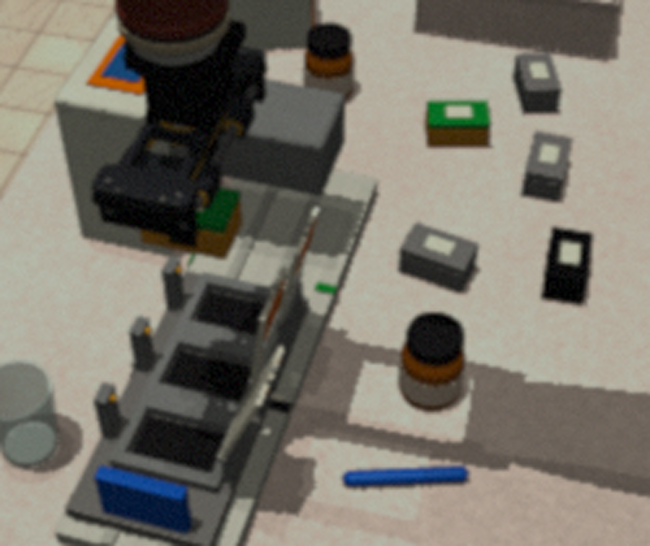

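```bash
python3 - <<'E'
from h import *
c=eyes.capture("top"); s=eyes.capture("side")
a=cv2.imread("pics/top0.png");b=cv2.imread("pics/side0.png")
def crop(a,x0,y0,x1,y1,k):return cv2.resize(a[y0:y1,x0:x1],None,fx=k,fy=k,interpolation=cv2.INTER_CUBIC)
cv2.imwrite("pics/t6.png",np.clip(crop(a,230,150,340,225,7).astype(int)*2,0,255).astype(np.uint8))
for y in(.0785,-.0035):
  for n,k in(("top",c),("side",s)):
    print(n,y,[proj(k,(.6285+dx+.035*dy,y-.035*dx+dy,.052)).round(1).tolist() for dx,dy in((.0415,.0265),(.0415,-.0265),(-.0415,-.0265))],"tower",proj(k,(.6285+.067,y-.0023,.098)).round(1))
E
```

```text
top 0.0785 [[281.6, 170.2], [296.9, 170.4], [296.2, 193.7]] tower [288.4 159.2]
side 0.0785 [[250.7, 237.1], [258.2, 221.1], [289.3, 228.1]] tower [243. 215.]
top -0.0035 [[305.2, 169.7], [320.5, 169.9], [320.1, 193.2]] tower [312.6 158.7]
side -0.0035 [[261.0, 212.6], [267.9, 198.0], [297.7, 204.4]] tower [253.8 191.3]
```

View pics/t6.png

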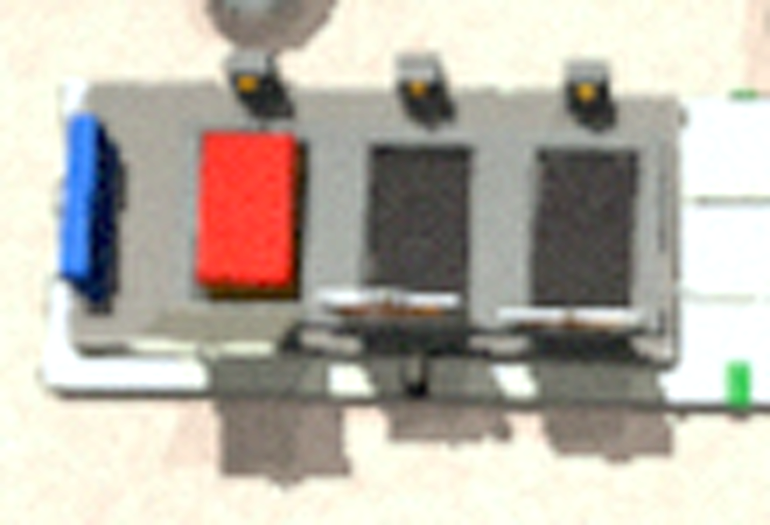

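```bash
python3 -m jog '[[[0.1,0,4],[0,0,0],-1],[[0.1,0,8],[0,0,0],-1],[[0.1,0,12],[0,0,0],-1],[[0.1,0,16],[0,0,0],-1],[[0.1,0,18],[0,0,0],-1],[[0.1,0,18],[0,0,0],-1],[[0.1,0,18],[0,0,0],-1]]'
python3 -m jog '[[[0,0,0.5],[0,0,0],-1],[[0,0,1],[0,0,0],-1],[[0,0,1.5],[0,0,0],-1],[[0,0,1.8],[0,0,0],-1],[[0,0,1.8],[0,0,0],-1],[[0,0,1.8],[0,0,0],-1]]'
```

```text
clock: 13.55
eef_pos: [0.6279, 0.0789, 0.0774]
tcp_rot: [[-0.999, 0.035, 0.001], [0.035, 0.999, -0.0], [-0.001, 0.0, -1.0]]
contact_force: [0.6, -0.1, -1.2]
grip_width: 0.0446
clock: 14.15
eef_pos: [0.6275, 0.0789, 0.0584]
tcp_rot: [[-0.999, 0.035, -0.0], [0.035, 0.999, -0.0], [0.0, -0.0, -1.0]]
contact_force: [-0.2, -0.4, -2.2]
grip_width: 0.0451
```

In the bay just above the floor without contact; release and lift, then head to fresh B.

```bash
python3 -m jog '[[[0,0,0],[0,0,0],0.4],[[0,0,0],[0,0,0],0.4],[[0,0,0],[0,0,0],0.4],[[0,0,0],[0,0,0],0.4],[[0,0,-4],[0,0,0],0.4],[[0,0,-8],[0,0,0],0.4],[[0,0,-12],[0,0,0],0.4],[[0,0,-16],[0,0,0],0.4],[[0,0,-19],[0,0,0],0.4],[[0,0,-19],[0,0,0],0.4]]'
python3 -m jog '[[[4,0,0],[0,0,0],0.4],[[8,0,0],[0,0,0],0.4],[[12,0,0],[0,0,0],0.4],[[16,0,0],[0,0,0],0.4],[[16,0,0],[0,0,0],0.4]]'
python3 -c "
from h import *
for n in('top','side'):
    c=eyes.capture(n); print(n,[f for f in find(c,'green',.08,8)],find(c,'green',.04,8))
    save(c,n+'7',(200,100,440,290) if n=='top' else (190,90,440,300),2.6)
go(.458,-.3785,.2,104)"
```

```text
clock: 15.15
eef_pos: [0.6305, 0.079, 0.2554]
tcp_rot: [[-0.999, 0.035, 0.011], [0.035, 0.999, 0.0], [-0.011, 0.0, -1.0]]
contact_force: [0.3, 0.7, 0.9]
grip_width: 0.0608
clock: 15.65
eef_pos: [0.4629, 0.085, 0.2466]
tcp_rot: [[-0.999, 0.034, -0.004], [0.034, 0.999, 0.0], [0.004, -0.0, -1.0]]
contact_force: [-0.2, 0.2, -0.7]
grip_width: 0.061
top [([425, 229], 451, -371, 71, 43, 14), ([291, 172], 652, 75, 46, 28, 79)] [([425, 229], 457, -381, 73, 44, 14), ([291, 172], 663, 78, 47, 29, 79)]
side [([269, 226], 630, 81, 76, 47, -2), ([372, 135], 439, -331, 42, 35, -76)] [([269, 226], 642, 51, 79, 49, -2), ([372, 135], 443, -380, 44, 36, -76)]
shift cm [ -0.68 -46.31   4.82] turn [-0.     0.001 -0.279] rows 10 q6 -87 t 15.8
```

View pics/side7.png

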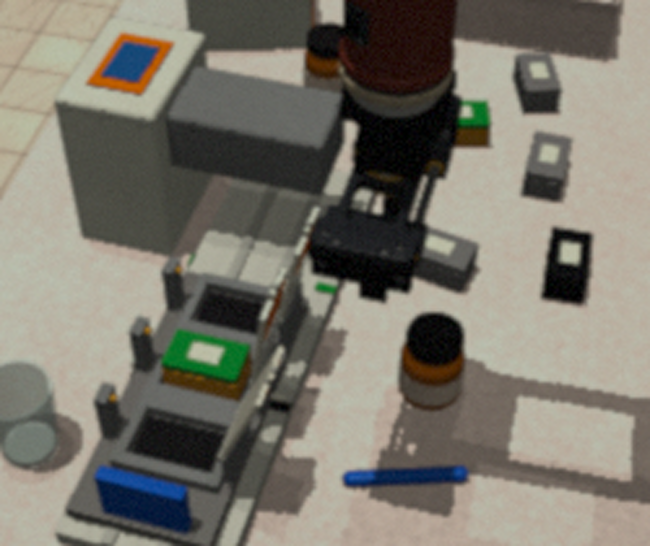

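Cassette A sits flat in bay 2 (crop 207,355). B is still in place; go there.

```bash
python3 -m jog '[[[0,-5,0],[0,0,0],0.5],[[0,-10,0],[0,0,0],0.5],[[0,-15,0],[0,0,0],0.5],[[0,-20,0],[0,0,0],0.5],[[0,-25,0],[0,0,-0.1],0.5],[[-0.2,-30,0],[0,0,-0.2],0.5],[[-0.4,-35,0],[0,0,-0.28],0.5],[[-0.5,-40,0],[0,0,-0.28],0.5],[[-0.7,-44,0],[0,0,-0.28],0.5],[[-0.7,-46.3,0],[0,0,-0.28],0.5],[[-0.7,-46.3,0],[0,0,-0.28],0.5],[[-0.7,-46.3,0],[0,0,-0.28],0.5]]'
python3 -m jog '[[[0,0,4],[0,0,0],0.5],[[0,0,8],[0,0,0],0.5],[[0,0,12],[0,0,0],0.5],[[0,0,15],[0,0,0],0.5],[[0,0,15],[0,0,0],0.5],[[0,0,15],[0,0,0],0.5],[[0,0,15],[0,0,0],0.5]]'
python3 -c "
from h import *
go(.458,-.3785,.018,104)
for n in('top','side'):
    c=eyes.capture(n); print(n,find(c,'green',.04,8))
save(c,'side8',(280,60,440,200),4)"
```

```text
clock: 16.95
eef_pos: [0.4587, -0.3792, 0.2474]
tcp_rot: [[-0.97, -0.241, -0.001], [-0.241, 0.97, 0.001], [0.0, 0.001, -1.0]]
contact_force: [0.8, 0.2, 0.2]
grip_width: 0.0654
clock: 17.65
eef_pos: [0.4602, -0.3793, 0.1012]
tcp_rot: [[-0.97, -0.244, 0.003], [-0.244, 0.97, -0.003], [-0.002, -0.004, -1.0]]
contact_force: [1.0, -1.1, 0.2]
grip_width: 0.0652
shift cm [0.21 0.16 8.32] turn [-0.004  0.002  0.002] rows 2 q6 -151 t 17.6
top [([428, 222], 479, -391, 35, 19, 14), ([289, 180], 640, 80, 76, 45, -1)]
side [([269, 226], 642, 51, 79, 49, -2), ([366, 134], 460, -376, 70, 44, 14)]
```

View pics/side8.png

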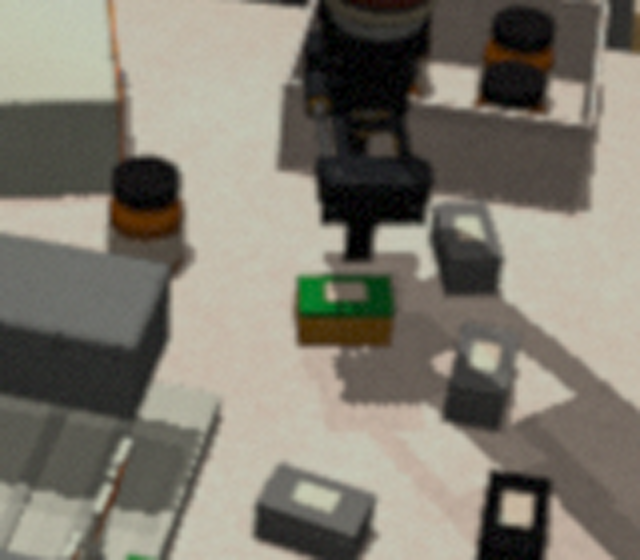

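```bash
python3 -m jog '[[[0.1,0.1,3],[0,0,0.02],0.5],[[0.1,0.1,6],[0,0,0.02],0.5],[[0.1,0.1,8.3],[0,0,0.02],0.5],[[0.1,0.1,8.3],[0,0,0.02],0.5],[[0.1,0.1,8.3],[0,0,0.02],0.5],[[0.1,0.1,8.3],[0,0,0.02],-1],[[0.1,0.1,8.3],[0,0,0.02],-1],[[0.1,0.1,8.3],[0,0,0.02],-1],[[0.1,0.1,8.3],[0,0,0.02],-1],[[0.1,0.1,8.3],[0,0,0.02],-1],[[0.1,0.1,8.3],[0,0,0.02],-1]]'
python3 -m jog '[[[0,0,-4],[0,0,0.02],-1],[[0,0,-8],[0,0,0.1],-1],[[0,0,-12],[0,0,0.2],-1],[[0,0,-16],[0,0,0.26],-1],[[0,0,-20],[0,0,0.26],-1],[[0,0,-24],[0,0,0.26],-1],[[0,0,-24],[0,0,0.26],-1],[[0,0,-24],[0,0,0.26],-1]]'
python3 -c "
from h import *
go(.465,.1608,.26,88);go(.6295,.1608,.26,88)"
```

```text
clock: 18.85
eef_pos: [0.4581, -0.3787, 0.0169]
tcp_rot: [[-0.975, -0.223, 0.002], [-0.223, 0.975, -0.002], [-0.001, -0.002, -1.0]]
contact_force: [0.0, -1.1, 6.0]
grip_width: 0.0446
clock: 19.65
eef_pos: [0.4575, -0.3777, 0.256]
tcp_rot: [[-0.999, 0.035, 0.001], [0.035, 0.999, -0.001], [-0.001, -0.001, -1.0]]
contact_force: [-0.5, 0.4, -3.2]
grip_width: 0.0448
shift cm [ 1.12 53.85 -0.44] turn [-0.001  0.001  0.   ] rows 11 q6 -135 t 19.6
shift cm [-15.32  54.42  -0.42] turn [-0.001  0.001  0.   ] rows 12 q6 -135 t 19.6
```

```bash
python3 -m jog '[[[0,5,0],[0,0,0],-1],[[0,10,0],[0,0,0],-1],[[0,15,0],[0,0,0],-1],[[0,20,0],[0,0,0],-1],[[0,25,0],[0,0,0],-1],[[0,30,0],[0,0,0],-1],[[0,35,0],[0,0,0],-1],[[-1,40,0],[0,0,0],-1],[[-4,44,0],[0,0,0],-1],[[-7,48,0],[0,0,0],-1],[[-10,52,0],[0,0,0],-1],[[-14,54.4,0],[0,0,0],-1]]'
python3 -m jog '[[[-1.4,0,0],[0,0,0],-1],[[-1.4,0,0],[0,0,0],-1],[[-1.4,0,0],[0,0,0],-1],[[-1.4,0,0],[0,0,0],-1]]'
python3 -c "
from h import *
go(.6305,.1607,.077,88)
c=eyes.capture('side');save(c,'side9',(190,90,440,300),2.6)"
```

```text
clock: 20.85
eef_pos: [0.6147, 0.1644, 0.2521]
tcp_rot: [[-0.999, 0.032, -0.006], [0.032, 0.999, 0.0], [0.006, 0.0, -1.0]]
contact_force: [0.1, -0.6, -2.0]
grip_width: 0.0447
clock: 21.25
eef_pos: [0.6288, 0.16, 0.2544]
tcp_rot: [[-0.999, 0.035, -0.003], [0.035, 0.999, -0.0], [0.002, -0.0, -1.0]]
contact_force: [0.5, -0.9, -2.0]
grip_width: 0.0446
shift cm [-0.21  0.08 17.74] turn [-0.    -0.002 -0.   ] rows 4 q6 -81 t 21.2
```

View pics/side9.png

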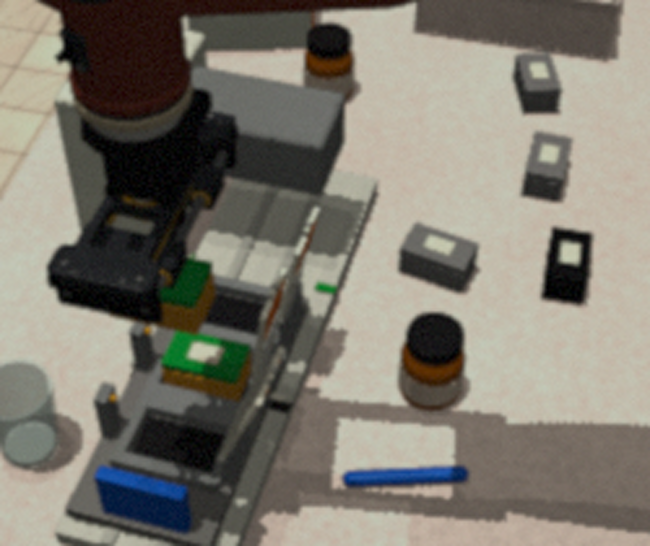

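```bash
python3 -m jog '[[[-0.1,0.05,4],[0,0,0],-1],[[-0.1,0.05,8],[0,0,0],-1],[[-0.1,0.05,12],[0,0,0],-1],[[-0.1,0.05,16],[0,0,0],-1],[[-0.1,0.05,17.9],[0,0,0],-1],[[-0.1,0.05,17.9],[0,0,0],-1],[[-0.1,0.05,17.9],[0,0,0],-1]]'
python3 -m jog '[[[0,0,0.5],[0,0,0],-1],[[0,0,1],[0,0,0],-1],[[0,0,1.5],[0,0,0],-1],[[0,0,1.8],[0,0,0],-1],[[0,0,1.8],[0,0,0],-1],[[0,0,1.8],[0,0,0],-1]]'
```

```text
clock: 22.0
eef_pos: [0.6313, 0.1607, 0.0776]
tcp_rot: [[-0.999, 0.035, 0.001], [0.035, 0.999, 0.0], [-0.001, 0.0, -1.0]]
contact_force: [-0.1, 0.1, -1.4]
grip_width: 0.0453
clock: 22.6
eef_pos: [0.6311, 0.161, 0.0584]
tcp_rot: [[-0.999, 0.035, -0.0], [0.035, 0.999, -0.0], [0.0, -0.0, -1.0]]
contact_force: [-0.5, 0.4, -1.9]
grip_width: 0.0447
```

```bash
python3 -m jog '[[[0,0,0],[0,0,0],0.4],[[0,0,0],[0,0,0],0.4],[[0,0,0],[0,0,0],0.4],[[0,0,0],[0,0,0],0.4],[[0,0,-4],[0,0,0],0.4],[[0,0,-8],[0,0,0],0.4],[[0,0,-12],[0,0,0],0.4],[[0,0,-16],[0,0,0],0.4],[[0,0,-19],[0,0,0],0.4],[[0,0,-19],[0,0,0],0.4]]'
python3 -m jog '[[[4,0,0],[0,0,0],-1],[[8,0,0],[0,0,0],-1],[[12,0,0],[0,0,0],-1],[[15,0,0],[0,0,0],-1],[[15,0,0],[0,0,0],-1],[[15,0,0],[0,0,0],-1],[[15,0,0],[0,0,0],-1]]'
python3 -c "
from h import *
for n in('top','side'):
    c=eyes.capture(n); print(n,[f for f in find(c,'green',.08,8)])
    save(c,n+'10',(220,140,350,230) if n=='top' else (190,130,390,300),5 if n=='top' else 3.4)
go(.501,.1645,.1625,88)"
```

```text
clock: 23.6
eef_pos: [0.6341, 0.1615, 0.2557]
tcp_rot: [[-0.999, 0.035, 0.011], [0.035, 0.999, 0.001], [-0.011, 0.002, -1.0]]
contact_force: [-0.4, 0.3, 0.2]
grip_width: 0.0609
clock: 24.3
eef_pos: [0.4821, 0.1662, 0.2485]
tcp_rot: [[-0.999, 0.035, 0.0], [0.035, 0.999, -0.0], [-0.0, -0.0, -1.0]]
contact_force: [-0.7, -0.2, -0.7]
grip_width: 0.0127
top [([265, 179], 630, 159, 71, 44, 0), ([289, 180], 630, 77, 74, 44, 0)]
side [([258, 253], 631, 163, 75, 46, -2), ([269, 226], 630, 81, 76, 47, -2)]
shift cm [-1.89 -0.09  8.58] turn [-0. -0. -0.] rows 2 q6 -78 t 24.4
```

View pics/side10.png

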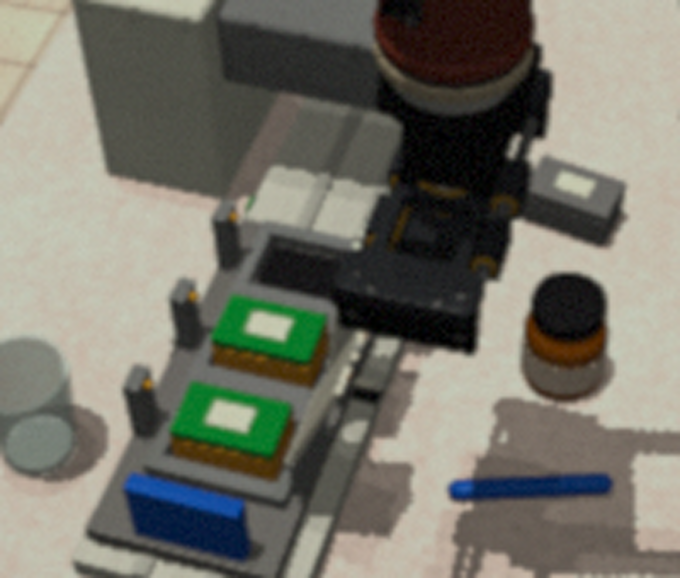

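View pics/top10.png

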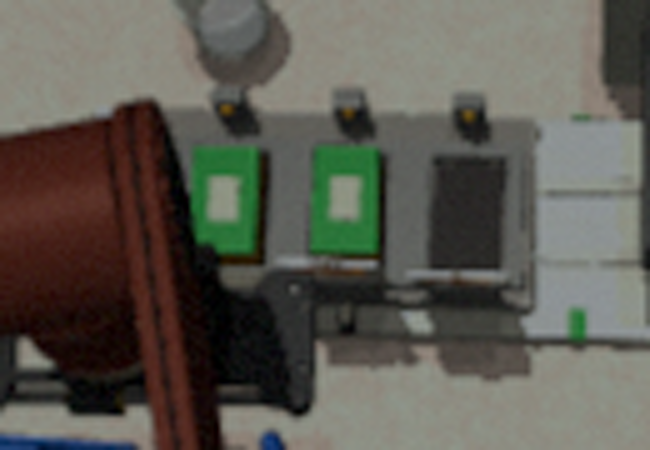

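Both fresh cassettes are seated level in bays 1 and 2 (top crop 225,200 and 345,200). Now cover 1: descend behind it and sweep it over.

```bash
python3 -m jog '[[[0,0,4],[0,0,0],-1],[[0,0,8.6],[0,0,0],-1],[[0,0,8.6],[0,0,0],-1],[[0,0,8.6],[0,0,0],-1]]'
python3 -m jog '[[[-1.7,0,0],[0,0,0],-1],[[-3.4,0,0],[0,0,0],-1],[[-4.6,0,0],[0,0,0],-1],[[-5.8,0,0],[0,0,0],-1],[[-6.9,0,-0.3],[0,0,0],-1],[[-8,0,-0.5],[0,0,0],-1],[[-9.4,0,-0.4],[0,0,0],-1],[[-10.8,0,-0.1],[0,0,0],-1],[[-12.2,0,0.4],[0,0,0],-1],[[-13.2,0,1.1],[0,0,0],-1],[[-14.3,0,2.1],[0,0,0],-1],[[-15.1,0,3.2],[0,0,0],-1]]'
python3 -c "
from h import *
go(.646,.1595,.0925,88)
c=eyes.capture('side');save(c,'side11',(190,130,390,300),3.4)"
```

```text
clock: 24.8
eef_pos: [0.4811, 0.166, 0.1623]
tcp_rot: [[-0.999, 0.035, -0.002], [0.035, 0.999, -0.001], [0.002, -0.001, -1.0]]
contact_force: [0.1, -0.5, 0.3]
grip_width: 0.0003
clock: 26.0
eef_pos: [0.6334, 0.161, 0.1305]
tcp_rot: [[-0.999, 0.035, 0.001], [0.035, 0.999, 0.0], [-0.001, 0.0, -1.0]]
contact_force: [-0.0, 0.2, 1.5]
grip_width: 0.0007
shift cm [-1.26 -0.11  3.8 ] turn [0.    0.001 0.   ] rows 1 q6 -81 t 26.0
```

View pics/side11.png

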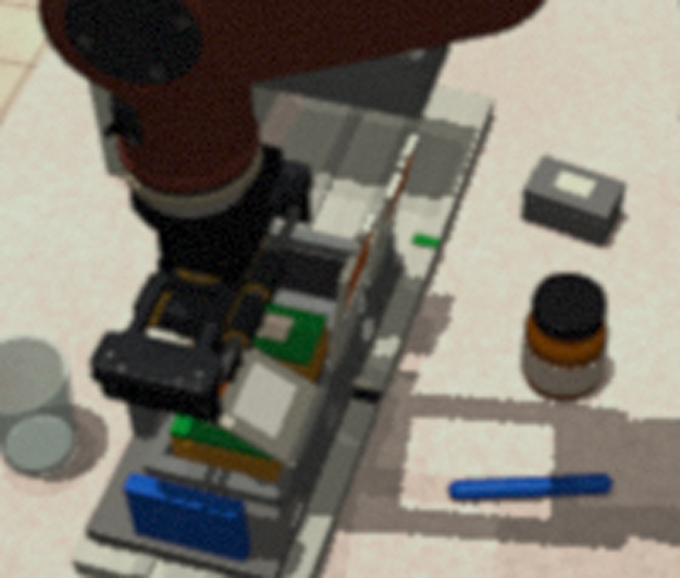

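Cover 1 lies over the bay at about 30°, pushed by the fingertips (crop 235,385). Continue the arc to the catch.

```bash
python3 -m jog '[[[-0.6,0,1],[0,0,0],-1],[[-0.9,0,1.9],[0,0,0],-1],[[-1.1,0,2.6],[0,0,0],-1],[[-1.2,0,3.1],[0,0,0],-1],[[-1.2,0,3.4],[0,0,0],-1],[[-1.2,0,3.4],[0,0,0],-1]]'
python3 -m jog '[[[0,0,0.2],[0,0,0],-1],[[0,0,0.4],[0,0,0],-1],[[0,0,0.4],[0,0,0],-1]]'
python3 -m jog '[[[0,0,0.15],[0,0,0],-1],[[0,0,0.3],[0,0,0],-1],[[0,0,0.3],[0,0,0],-1]]'
```

```text
clock: 26.65
eef_pos: [0.6442, 0.1606, 0.0966]
tcp_rot: [[-0.999, 0.035, 0.0], [0.035, 0.999, -0.0], [-0.0, -0.0, -1.0]]
contact_force: [0.4, -0.7, 1.1]
grip_width: 0.0005
clock: 26.95
eef_pos: [0.6444, 0.1607, 0.0946]
tcp_rot: [[-0.999, 0.035, 0.001], [0.035, 0.999, -0.0], [-0.001, 0.0, -1.0]]
contact_force: [-3.0, -1.5, 7.7]
grip_width: 0.0007
clock: 27.25
eef_pos: [0.6444, 0.1607, 0.0902]
tcp_rot: [[-0.999, 0.035, 0.001], [0.035, 0.999, 0.0], [-0.001, 0.0, -1.0]]
contact_force: [-1.3, -0.9, 4.7]
grip_width: 0.0003
```

```bash
python3 -m jog '[[[0,0,0.2],[0,0,0],-1],[[0,0,0.2],[0,0,0],-1]]'
python3 -m jog '[[[0,0,0.2],[0,0,0],-1],[[0,0,0.2],[0,0,0],-1]]'
python3 -m jog '[[[0,0,-4],[0,0,0],-1],[[0,0,-8],[0,0,0],-1],[[0,0,-13],[0,0,0],-1],[[0,0,-16],[0,0,0],-1],[[4,0,-16],[0,0,0],-1],[[8,0,-16],[0,0,0],-1],[[12,0,-16],[0,0,0],-1],[[16,0,-16],[0,0,0],-1],[[16.5,0,-16],[0,0,0],-1],[[16.5,-4,-16],[0,0,0],-1],[[16.5,-8.2,-16],[0,0,0],-1],[[16.5,-8.2,-16],[0,0,0],-1]]'
python3 -m jog '[[[0,0,0],[0,0,0],-1],[[0,0,0],[0,0,0],-1]]'
python3 -c "
from h import *
go(.479,.084,.1625,88)
for n in('top','side'):
    c=eyes.capture(n)
    save(c,n+'12',(220,140,350,230) if n=='top' else (190,130,390,300),5 if n=='top' else 3.4)"
```

```text
clock: 27.45
eef_pos: [0.6445, 0.1607, 0.0899]
tcp_rot: [[-0.999, 0.035, 0.001], [0.035, 0.999, 0.0], [-0.001, 0.0, -1.0]]
contact_force: [-5.8, -1.4, 13.6]
grip_width: 0.0008
clock: 27.65
eef_pos: [0.6446, 0.1607, 0.0896]
tcp_rot: [[-0.999, 0.035, 0.001], [0.035, 0.999, -0.0], [-0.001, -0.0, -1.0]]
contact_force: [-10.2, -2.8, 21.3]
grip_width: 0.0006
clock: 28.85
eef_pos: [0.4768, 0.0807, 0.2456]
tcp_rot: [[-0.999, 0.039, 0.001], [0.039, 0.999, -0.002], [-0.001, -0.002, -1.0]]
contact_force: [0.0, 1.2, -0.7]
grip_width: 0.0005
clock: 29.05
eef_pos: [0.4767, 0.0849, 0.2455]
tcp_rot: [[-0.999, 0.035, -0.0], [0.035, 0.999, 0.001], [0.0, 0.001, -1.0]]
contact_force: [-0.3, 0.6, -0.6]
grip_width: 0.0004
shift cm [-0.23 -0.08  8.3 ] turn [ 0.001 -0.     0.   ] rows 2 q6 -87 t 29.1
```

View pics/side12.png

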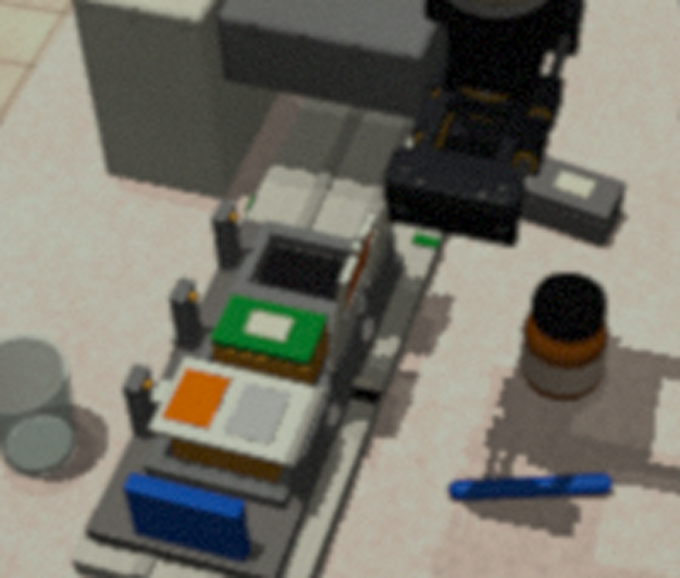

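View pics/top12.png

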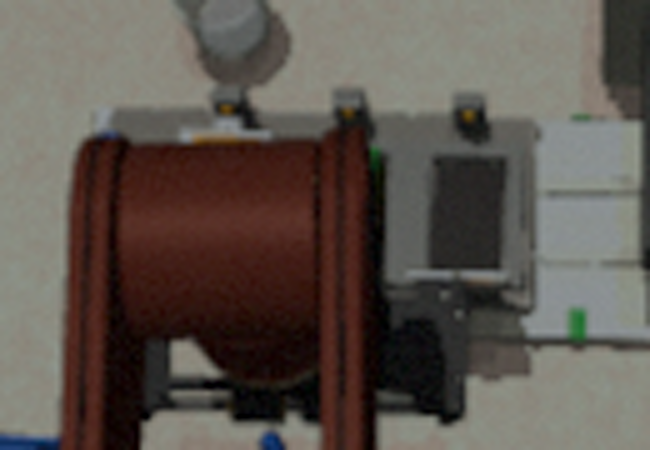

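Cover 1 is level under its tower and stays shut. The same for cover 2.

```bash
python3 -m jog '[[[0,0,4],[0,0,0],-1],[[0,0,8.3],[0,0,0],-1],[[0,0,8.3],[0,0,0],-1],[[0,0,8.3],[0,0,0],-1]]'
python3 -m jog '[[[-1.8,0,0],[0,0,0],-1],[[-3.5,0,0],[0,0,0],-1],[[-4.7,0,0],[0,0,0],-1],[[-5.9,0,0],[0,0,0],-1],[[-7,0,-0.3],[0,0,0],-1],[[-8.1,0,-0.5],[0,0,0],-1],[[-9.5,0,-0.4],[0,0,0],-1],[[-10.9,0,-0.1],[0,0,0],-1],[[-12.3,0,0.4],[0,0,0],-1],[[-13.3,0,1.1],[0,0,0],-1],[[-14.4,0,2.1],[0,0,0],-1],[[-15.2,0,3.2],[0,0,0],-1]]'
python3 -m jog '[[[-0.6,0,1],[0,0,0],-1],[[-0.9,0,1.9],[0,0,0],-1],[[-1.1,0,2.6],[0,0,0],-1],[[-1.2,0,3.1],[0,0,0],-1],[[-1.2,0,3.4],[0,0,0],-1],[[-1.2,0,3.6],[0,0,0],-1],[[-1.2,0,3.8],[0,0,0],-1],[[-1.2,0,3.95],[0,0,0],-1],[[-1.2,0,4.1],[0,0,0],-1],[[-1.2,0,4.1],[0,0,0],-1]]'
python3 -m jog '[[[0,0,0.2],[0,0,0],-1],[[0,0,0.4],[0,0,0],-1],[[0,0,0.4],[0,0,0],-1]]'
```

```text
clock: 29.55
eef_pos: [0.476, 0.085, 0.1626]
tcp_rot: [[-0.999, 0.034, -0.002], [0.034, 0.999, 0.0], [0.002, 0.0, -1.0]]
contact_force: [1.5, 0.4, 0.7]
grip_width: 0.0009
clock: 30.75
eef_pos: [0.6296, 0.0791, 0.1306]
tcp_rot: [[-0.999, 0.035, 0.001], [0.035, 0.999, -0.0], [-0.001, 0.0, -1.0]]
contact_force: [-0.8, -0.4, 1.3]
grip_width: 0.0004
clock: 31.75
eef_pos: [0.6404, 0.0787, 0.0902]
tcp_rot: [[-0.999, 0.035, 0.001], [0.035, 0.999, 0.0], [-0.001, 0.0, -1.0]]
contact_force: [-1.8, -0.1, 4.9]
grip_width: 0.0003
clock: 32.05
eef_pos: [0.6406, 0.0788, 0.0896]
tcp_rot: [[-0.999, 0.034, 0.001], [0.034, 0.999, -0.0], [-0.001, -0.0, -1.0]]
contact_force: [-11.3, -0.1, 23.5]
grip_width: 0.0005
```

```bash
python3 -m jog '[[[0,0,-4],[0,0,0],-1],[[0,0,-8],[0,0,0],-1],[[0,0,-13],[0,0,0],-1],[[0,0,-16],[0,0,0],-1],[[4,0,-16],[0,0,0],-1],[[8,0,-16],[0,0,0],-1],[[12,0,-16],[0,0,0],-1],[[16,0,-16],[0,0,0],-1],[[16.4,0,-16],[0,0,0],-1],[[16.4,-4,-16],[0,0,0],-1],[[16.4,-8.2,-16],[0,0,0],-1],[[16.4,-8.2,-16],[0,0,0],-1]]'
python3 -m jog '[[[0,0,0],[0,0,0],-1],[[0,0,0],[0,0,0],-1]]'
python3 -c "
from h import *
go(.474,.0022,.1625,88)
for n in('top','side'):
    c=eyes.capture(n)
    save(c,n+'13',(220,140,350,230) if n=='top' else (190,130,390,300),5 if n=='top' else 3.4)"
```

```text
clock: 33.25
eef_pos: [0.474, -0.0014, 0.2457]
tcp_rot: [[-0.999, 0.039, 0.001], [0.039, 0.999, -0.002], [-0.001, -0.002, -1.0]]
contact_force: [1.3, 0.6, 0.1]
grip_width: 0.0008
clock: 33.45
eef_pos: [0.4739, 0.0029, 0.2455]
tcp_rot: [[-0.999, 0.035, -0.0], [0.035, 0.999, 0.0], [0.0, 0.0, -1.0]]
contact_force: [-0.1, -0.1, 0.4]
grip_width: 0.0006
shift cm [-0.02 -0.07  8.3 ] turn [ 0. -0.  0.] rows 2 q6 -97 t 33.5
```

View pics/side13.png

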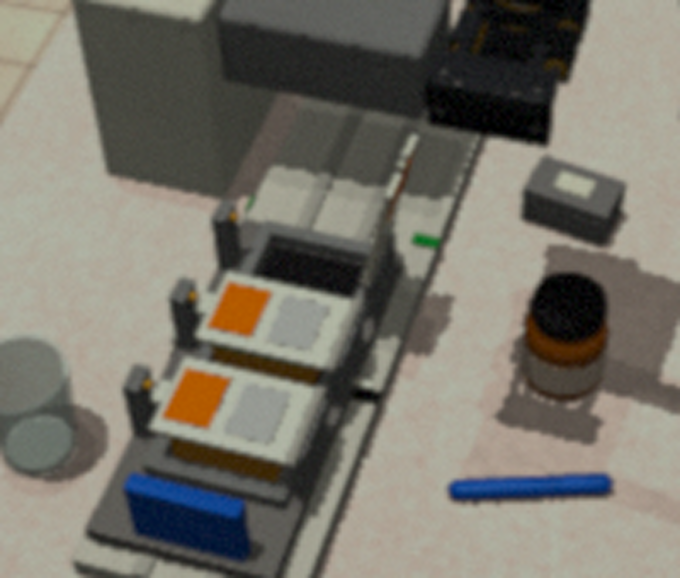

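View pics/top13.png

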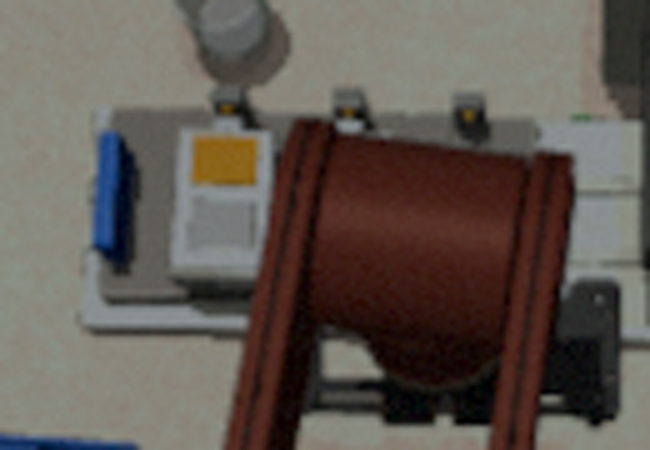

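Covers 1 and 2 are shut. Cover 3 the same way, 7 mm left of its centre for clearance to the reader head.

```bash
python3 -m jog '[[[0,0.6,4],[0,0,0],-1],[[0,0.6,8.3],[0,0,0],-1],[[0,0.6,8.3],[0,0,0],-1],[[0,0.6,8.3],[0,0,0],-1]]'
python3 -m jog '[[[-1.8,0,0],[0,0,0],-1],[[-3.5,0,0],[0,0,0],-1],[[-4.7,0,0],[0,0,0],-1],[[-5.9,0,0],[0,0,0],-1],[[-7,0,-0.3],[0,0,0],-1],[[-8.1,0,-0.5],[0,0,0],-1],[[-9.5,0,-0.4],[0,0,0],-1],[[-10.9,0,-0.1],[0,0,0],-1],[[-12.3,0,0.4],[0,0,0],-1],[[-13.3,0,1.1],[0,0,0],-1],[[-14.4,0,2.1],[0,0,0],-1],[[-15.2,0,3.2],[0,0,0],-1]]'
python3 -m jog '[[[-0.6,0,1],[0,0,0],-1],[[-0.9,0,1.9],[0,0,0],-1],[[-1.1,0,2.6],[0,0,0],-1],[[-1.2,0,3.1],[0,0,0],-1],[[-1.2,0,3.4],[0,0,0],-1],[[-1.2,0,3.6],[0,0,0],-1],[[-1.2,0,3.8],[0,0,0],-1],[[-1.2,0,3.95],[0,0,0],-1],[[-1.2,0,4.1],[0,0,0],-1],[[-1.2,0,4.1],[0,0,0],-1]]'
python3 -m jog '[[[0,0,0.2],[0,0,0],-1],[[0,0,0.4],[0,0,0],-1],[[0,0,0.4],[0,0,0],-1]]'
```

```text
clock: 33.95
eef_pos: [0.4734, 0.0091, 0.1626]
tcp_rot: [[-0.999, 0.034, -0.002], [0.034, 0.999, 0.0], [0.002, 0.0, -1.0]]
contact_force: [0.4, -0.0, 1.1]
grip_width: 0.0001
clock: 35.15
eef_pos: [0.627, 0.003, 0.1306]
tcp_rot: [[-0.999, 0.035, 0.001], [0.035, 0.999, -0.0], [-0.001, -0.0, -1.0]]
contact_force: [0.2, -0.8, 1.9]
grip_width: 0.0004
clock: 36.15
eef_pos: [0.6378, 0.0027, 0.0902]
tcp_rot: [[-0.999, 0.035, 0.001], [0.035, 0.999, -0.0], [-0.001, -0.0, -1.0]]
contact_force: [-1.5, -0.4, 3.8]
grip_width: 0.0
clock: 36.45
eef_pos: [0.638, 0.0027, 0.0896]
tcp_rot: [[-0.999, 0.034, 0.001], [0.034, 0.999, -0.0], [-0.001, -0.0, -1.0]]
contact_force: [-10.0, 0.1, 23.6]
grip_width: 0.0006
```

```bash
python3 -m jog '[[[0,0,-4],[0,0,0],-1],[[0,0,-8],[0,0,0],-1],[[0,0,-12],[0,0,0],-1],[[0,0,-16],[0,0,0],-1],[[0,4,-16],[0,0,0],-1],[[0.5,9,-16],[0,0,0],-1],[[1,14,-16],[0,0,0],-1],[[1.2,19,-16],[0,0,0],-1],[[1.2,24,-16],[0,0,0],-1],[[1.2,28.5,-16],[0,0,0],-1],[[1.2,29,-16],[0,0,0],-1],[[1.2,29,-16],[0,0,0],-1]]'
python3 -m jog '[[[0,0,4],[0,0,0],-1],[[0,0,8],[0,0,0],-1],[[0,0,12],[0,0,0],-1],[[0,0,15],[0,0,0],-1],[[0,0,16.9],[0,0,0],-1],[[0,0,16.9],[0,0,0],-1],[[0,0,16.9],[0,0,0],-1],[[0,0,16.9],[0,0,0],-1]]'
python3 -c "
from h import *
go(.6345,.26,.075,88)
for n in('top','side'):
    c=eyes.capture(n)
    save(c,n+'14',(220,140,350,230) if n=='top' else (190,130,390,320),5 if n=='top' else 3)"
```

```text
clock: 37.65
eef_pos: [0.635, 0.2944, 0.2446]
tcp_rot: [[-0.999, 0.032, -0.001], [0.032, 0.999, -0.001], [0.001, -0.001, -1.0]]
contact_force: [0.6, 0.7, 0.1]
grip_width: 0.0003
clock: 38.45
eef_pos: [0.6374, 0.2925, 0.0789]
tcp_rot: [[-0.999, 0.036, 0.003], [0.036, 0.999, 0.001], [-0.003, 0.001, -1.0]]
contact_force: [0.4, 0.1, 0.9]
grip_width: 0.0003
shift cm [ 0.17 -3.26  0.38] turn [ 0.001  0.003 -0.001] rows 1 q6 -70 t 38.5
```

View pics/side14.png

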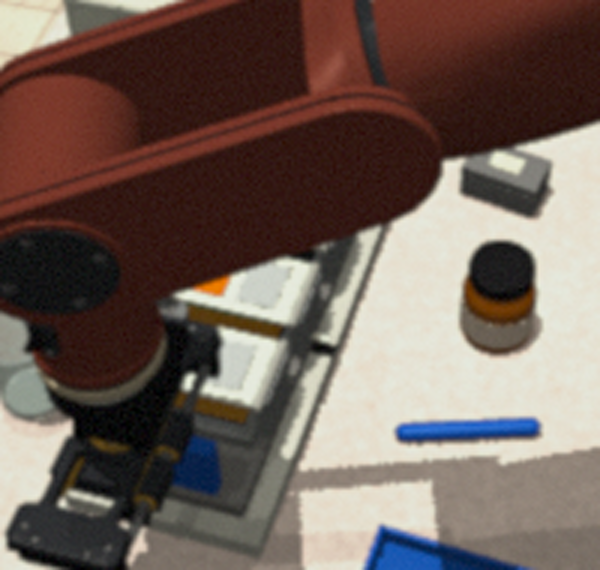

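View pics/top14.png

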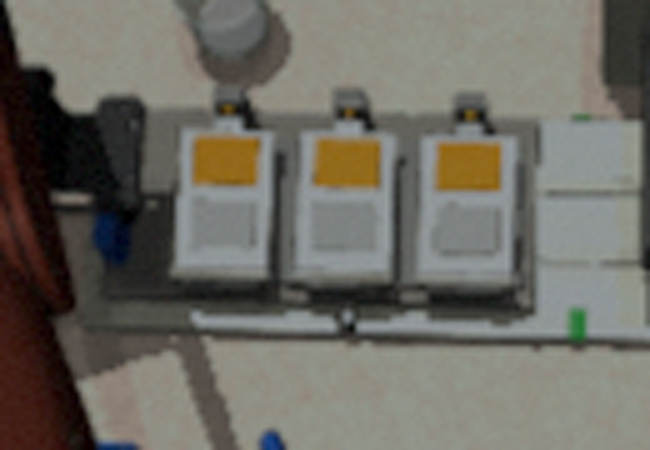

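All three covers lie level with noses in their catches; the fingers are left of the push plate. Advance to contact.

```bash
python3 -m jog '[[[0.1,-1,0.3],[0,0,0],-1],[[0.1,-2,0.6],[0,0,0],-1],[[0.1,-2.7,0.6],[0,0,0],-1],[[0.1,-3,0.6],[0,0,0],-1],[[0.1,-3,0.6],[0,0,0],-1]]'
python3 -m jog '[[[0,-0.3,0],[0,0,0],-1],[[0,-0.3,0],[0,0,0],-1]]'
python3 -m jog '[[[0,-0.3,0],[0,0,0],-1],[[0,-0.3,0],[0,0,0],-1]]'
python3 -m jog '[[[0,-0.3,0],[0,0,0],-1],[[0,-0.3,0],[0,0,0],-1]]'
```

```text
clock: 39.05
eef_pos: [0.6338, 0.2622, 0.0706]
tcp_rot: [[-0.999, 0.036, -0.0], [0.036, 0.999, -0.0], [0.0, -0.0, -1.0]]
contact_force: [-0.1, -0.1, 0.8]
grip_width: 0.0001
clock: 39.25
eef_pos: [0.6337, 0.2599, 0.0706]
tcp_rot: [[-0.999, 0.035, 0.0], [0.035, 0.999, -0.0], [-0.0, -0.0, -1.0]]
contact_force: [-0.3, 0.0, -0.1]
grip_width: 0.0003
clock: 39.45
eef_pos: [0.6335, 0.2569, 0.0705]
tcp_rot: [[-0.999, 0.035, -0.0], [0.035, 0.999, -0.0], [0.0, -0.0, -1.0]]
contact_force: [0.3, -0.3, 0.3]
grip_width: 0.0004
clock: 39.65
eef_pos: [0.6334, 0.2546, 0.0706]
tcp_rot: [[-0.999, 0.035, 0.0], [0.035, 0.999, 0.001], [-0.0, 0.001, -1.0]]
contact_force: [-0.1, 2.5, -0.1]
grip_width: 0.0003
```

```bash
python3 -m jog '[[[0,-0.3,0],[0,0,0],-1],[[0,-0.6,0],[0,0,0],-1],[[0,-1.2,0],[0,0,0],-1],[[0,-2,0],[0,0,0],-1],[[0,-3,0],[0,0,0],-1],[[0,-4,0],[0,0,0],-1],[[0,-5,0],[0,0,0],-1],[[0,-6,0],[0,0,0],-1],[[0,-7,0],[0,0,0],-1],[[0,-8,0],[0,0,0],-1],[[0,-9,0],[0,0,0],-1],[[0,-10,0],[0,0,0],-1]]'
python3 -m jog '[[[0,-0.8,0],[0,0,0],-1],[[0,-1.6,0],[0,0,0],-1],[[0,-2.3,0],[0,0,0],-1],[[0,-3,0],[0,0,0],-1],[[0,-3.5,0],[0,0,0],-1],[[0,-4,0],[0,0,0],-1],[[0,-4.4,0],[0,0,0],-1],[[0,-4.8,0],[0,0,0],-1],[[0,-5,0],[0,0,0],-1],[[0,-5.2,0],[0,0,0],-1],[[0,-5.2,0],[0,0,0],-1]]'
python3 -c "
from h import *
for n in('top','side'):
    c=eyes.capture(n)
    print(n,proj(c,(.549,-.0795,.022)))
    save(c,n+'15',(240,140,370,230) if n=='top' else (190,130,390,320),5 if n=='top' else 3)"
```

```text
clock: 40.85
eef_pos: [0.6298, 0.1532, 0.0705]
tcp_rot: [[-0.999, 0.035, -0.0], [0.035, 0.999, -0.0], [0.0, -0.0, -1.0]]
contact_force: [-1.7, 2.1, 1.2]
grip_width: 0.0005
clock: 41.95
eef_pos: [0.6282, 0.1054, 0.0706]
tcp_rot: [[-0.999, 0.034, 0.001], [0.034, 0.999, 0.004], [-0.001, 0.005, -1.0]]
contact_force: [-0.1, 9.3, -0.2]
grip_width: 0.0006
top [335.02982951 205.16095051]
side [315.76366349 200.62083306]
```

View pics/top15.png

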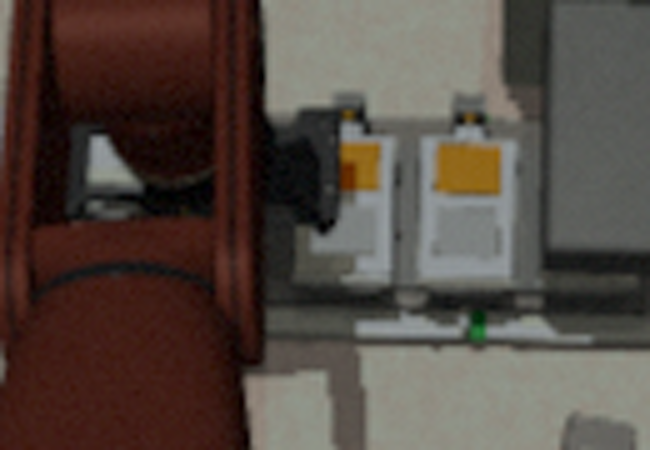

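View pics/side15.png

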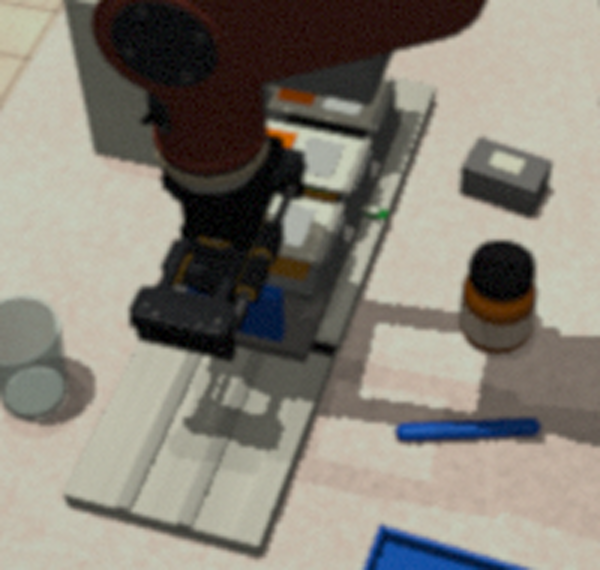

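The side view shows the shuttle moving freely under the head with the pointer close to the mark (384,213) and nothing in the way; 9 N is detent-sized. Continue in small steps.

```bash
python3 -m jog '[[[0,-0.1,0],[0,0,0],-1],[[0,-0.1,0],[0,0,0],-1]]' | grep -E "pos|force"
python3 -m jog '[[[0,-0.1,0],[0,0,0],-1],[[0,-0.1,0],[0,0,0],-1]]' | grep -E "pos|force"
python3 -m jog '[[[0,-0.1,0],[0,0,0],-1],[[0,-0.1,0],[0,0,0],-1]]' | grep -E "pos|force"
```

```text
eef_pos: [0.6281, 0.1028, 0.0706]
contact_force: [-0.5, 5.8, 0.3]
eef_pos: [0.628, 0.1008, 0.0706]
contact_force: [0.4, 2.1, -0.0]
eef_pos: [0.6282, 0.0985, 0.0706]
contact_force: [0.1, 0.9, -0.7]
```

```bash
python3 -m jog '[[[0,-0.1,0],[0,0,0],-1],[[0,-0.1,0],[0,0,0],-1]]' | grep -E "pos|force"
python3 -m jog '[[[0,-0.1,0],[0,0,0],-1],[[0,-0.1,0],[0,0,0],-1]]' | grep -E "pos|force"
python3 -m jog '[[[0,1,0],[0,0,0],-1],[[0,3,0],[0,0,0],-1],[[0,6,-2],[0,0,0],-1],[[0,9,-6],[0,0,0],-1],[[0,13,-10],[0,0,0],-1],[[0,17,-14],[0,0,0],-1],[[0,20,-18],[0,0,0],-1],[[0,20,-18],[0,0,0],-1]]'
python3 -c "
from h import *
for n in('top','side'):
    c=eyes.capture(n)
    print(n,find(c,'blue',.097,20))
    save(c,n+'16',(230,130,370,230) if n=='top' else (190,90,390,300),5 if n=='top' else 2.8)"
```

```text
eef_pos: [0.6282, 0.0974, 0.0706]
contact_force: [0.2, 0.1, -0.4]
eef_pos: [0.628, 0.0967, 0.0706]
contact_force: [0.6, -0.2, 0.7]
clock: 43.85
eef_pos: [0.6362, 0.3021, 0.2571]
tcp_rot: [[-0.999, 0.031, 0.008], [0.031, 1.0, 0.004], [-0.008, 0.005, -1.0]]
contact_force: [0.4, -0.8, 0.1]
grip_width: 0.0004
top [([240, 244], 412, 225, 127, 49, 19), ([278, 242], 415, 111, 106, 11, 16), ([289, 179], 627, 75, 76, 13, -1), ([366, 121], 826, -190, 59, 33, 89)]
side [([329, 356], 414, 370, 184, 117, 85), ([345, 273], 420, 180, 101, 13, 17), ([269, 228], 623, 99, 92, 48, -3), ([365, 9], 580, -1097, 186, 131, -82)]
```

View pics/top16.png

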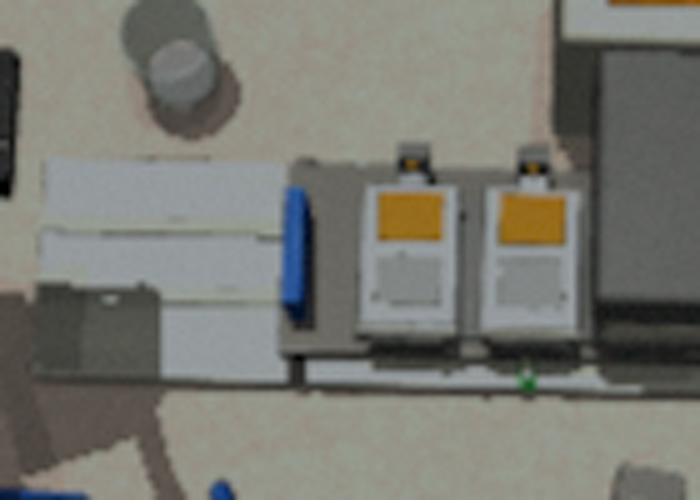

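View pics/side16.png

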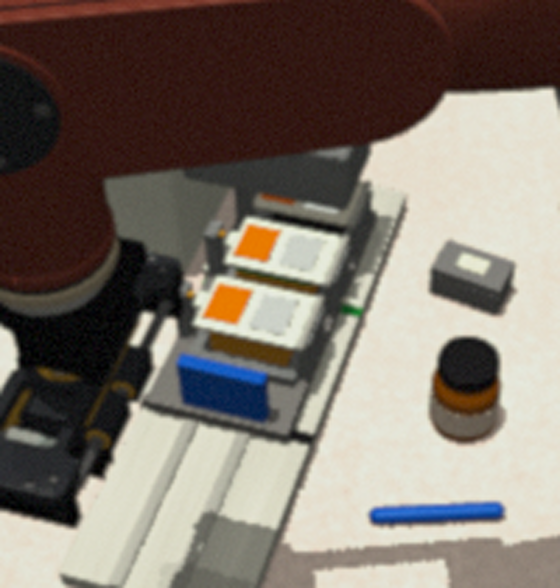

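```bash
python3 -m jog '[[[0,0,0],[0,0,0],-1],[[0,0,0],[0,0,0],-1],[[0,0,0],[0,0,0],-1],[[0,0,0],[0,0,0],-1],[[0,0,0],[0,0,0],-1]]'
python3 -c "
from h import *
for n in('top','side'):
    c=eyes.capture(n); print(n,[f for f in find(c,'blue',.097,20) if 600<f[1]<650],[f for f in find(c,'red',.045,60) if 390<f[1]<440])
c['pixels']=np.clip(c['pixels'].astype(int)*1.5,0,255).astype(np.uint8); save(c,'side17',(180,90,440,400),1.9)"
```

```text
clock: 44.45
eef_pos: [0.6348, 0.2963, 0.2498]
tcp_rot: [[-0.999, 0.036, -0.001], [0.036, 0.999, -0.0], [0.001, -0.0, -1.0]]
contact_force: [-0.1, 0.2, 0.7]
grip_width: 0.0006
top [([289, 179], 627, 75, 76, 13, -3)] []
side [([269, 228], 623, 98, 92, 48, -3)] [([330, 350], 419, 337, 74, 46, -4)]
```

View pics/side17.png

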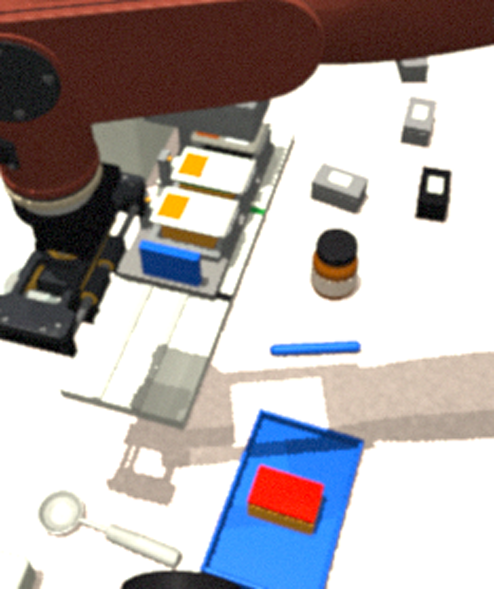

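The picture shows the covers shut, the shuttle at the green mark (258,210), the spent cassette flat in the tray (287,497), and the jar, marker and scoop in place. The plate position is steady. Handing in.

```bash
python3 -c "
from h import *
job.job_done()"
```

```text
the job is handed in; nothing more can be done
```

I finished and handed in the job at about 44 s on the robot clock; no verdict was reported. I moved the one spent cassette from bay 1 to the blue tray. The two fresh cassettes went into bays 2 and 1, and bay 3 stays empty. I then pressed all three covers shut, and after that pushed the shuttle along to the reading station.

**What the last checks showed:**
- **Covers:** each one went through its catch and stood about 21–24 N of pressing. All three lay level in the overhead picture before the push. At the end covers 1 and 2 were in plain view and shut. Cover 3 was partly hidden by the reader head but looked level.
- **Shuttle:** the push plate moved 160 mm between the first and last overhead pictures, and the pointer stands at the green mark. About 10 mm before the detent it resisted with about 9 N, then the force fell to zero as it dropped in.
- **Cassettes:** the spent cassette lies flat in the tray. Both fresh ones measured flat and centred in their bays before the covers were shut.
- **Other items:** the jar by the rail, the marker and the scoop are where they were. I did not measure the beaker and the second jar at the end, but the arm did not go near them.
- **Disagreement between cameras:** the two views differed by about 5 mm along y throughout. I used the mean, and the grips and bay fits bore it out.

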